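Check a linear bush on the V-block with the bridge gauge

TASK

Check the diameter of the longest ball bush: lift it out of the tray, lay it on its side in the groove of the V-block with its middle over the block, then pick up the bridge gauge and set it down astride the block, both legs standing flat on the steel plate, so that its sprung foot rests on top of the bush over the block and the gauge reads the bush's height. Put both down without dropping them, keep the gauge upright and never press its plunger right in to the stop, and do not disturb the other bushes, the setting master or the lamp.

Things in the scene. Friction and masses are not known exactly. Their poses are not given: they have to be found in the camera images.
- plate: Steel inspection plate, 220 mm (its x) by 200 mm (its y), 20 mm thick, fixed on the bench. Origin: centre of its underside, so its top is 20 mm above.
- vblock: Dark steel V-block fixed on the plate: 30 mm long (its x), 48 wide (y), 28 high; low on its +x end a 9 mm round switch sticks out 5 mm. A 90 degree groove runs along its x axis, 36 mm wide at the top, its bottom line 10 mm above the underside. Origin: centre of its underside, on the plate's top. The long bush lying in it has its axis 32.6 mm and its top 48.6 mm above this origin.
- bush_long: The bush to check: a plain steel cylinder of 32 mm diameter, 80 mm long (the longest of the three), about 0.17 kg, black seals at its ends, standing on end in the tray. Origin: centre of its lower end; z along its axis.
- bush_mid (a point): The middle of the long bush: on its axis, 40 mm from either end; z along its axis.
- tray: Black plastic parts tray, fixed, 160 mm (its x) by 150 mm (its y), rim 12 mm high, inner floor 5 mm above its origin (centre of the underside). The three bushes stand in three of the corners of a 74 mm (x) by 72 mm (y) pattern; which stands where varies.
- bush_fat: Bystander: plain steel bush of 40 mm diameter, 59 mm high, standing in the tray. Origin: centre of its underside.
- bush_flanged: Bystander: steel bush of 32 mm diameter, 42 mm high, with a 54 mm round flange, 8 mm thick, at its foot, standing in the tray. Origin: centre of its underside.
- pad: Black rubber pad, fixed, 130 by 130 mm, 4 mm thick, on which the gauge stands at the start. Origin: centre of its underside. Tray and pad lie one to the left and one to the right of the plate; which is which varies.
- gauge: Bridge gauge, about 0.6 kg, standing on two legs 43.5 mm either side along its y; z up, origin midway between the legs in the plane of their undersides. Each leg 36 mm (x) by 13 (y), 74 clear between them; bridge 100 (y) by 36 (x), its underside 62 and top 76 up. On it a round indicator, 60 diameter, centre 116 up, 25 thick with flat faces to -x (display) and +x. Plunger cap on top, 157 up.
- gauge_grip (a point): Middle of the indicator's thickness, 128 mm above the legs' undersides: grip the two flat faces here from above, closing along the gauge's x axis. The cap above it rises as the plunger is pressed in.
- foot (a point): Underside of the plunger's flat 10 mm round foot, on the gauge's centre line; 40 mm above the plane of the legs' undersides when not pressed.
- plunger (a joint): Gauge reading in m: 0 with the plunger fully out (foot 40 mm above the plane of the legs), growing as the foot is pushed up, 0.0127 at its stop. A spring holds it out: about 0.9 N to start, then 80 N/m (about 1.6 N on the bush), far less than the gauge's weight. Over the long bush lying in the V-block it reads about 0.0086.
- lamp: Bystander: free-standing gooseneck lamp, at the outer left or right of the work. Round base of 80 mm diameter, 20 mm thick, upright 12 mm neck bending over to its -x at the top, 255 mm high; the 40 mm head reaches 85 mm from the base's centre along its -x, 215 to 260 mm up. Origin: centre of the base's underside.
- bin: Blue plastic stacking bin, fixed, 100 mm (its x) by 80 mm (its y), 60 mm high, at the outer side that the lamp does not take. Origin: centre of its underside.
- master: Bystander: the gauge's setting master, a ground steel cylinder of 36 mm diameter, 40 mm high, standing free on the far part of the plate. Origin: centre of its underside.
There are look-alikes about, which are no part of the job. What is shaped like the bush_long but yellow is not meant. What is shaped like the gauge but blue is not meant.

How it is judged:
On the way:
1. the long bush lies at rest in the V-block's groove, let go, its middle over the block (angle between the z axis of bush_long and the x axis of vblock, either way round below 0.06 rad and x of bush_mid in the frame of vblock between -0.012 and 0.012 m and z of bush_mid in the frame of vblock between 0.0305 and 0.0345 m and contact force between the fingers and bush_long below 0.05 N and linear speed of bush_long below 0.02 m/s), for 0.2 s.
At the end, for the whole second after the job is handed in: Long bush released in the groove: aligned within 3.4 deg, axis 32.6 +-2 mm over the block's underside, middle within 12 mm of the block's. Gauge released, flat on the plate (within 2 mm, tilt under 2 deg), foot on the bush within 15 mm of the block's middle, reading 8.6 +-1.5 mm; all at rest (angle between the z axis of bush_long and the x axis of vblock, either way round below 0.06 rad and x of bush_mid in the frame of vblock between -0.012 and 0.012 m and z of bush_mid in the frame of vblock between 0.0305 and 0.0345 m and angle between gauge's own z axis and vertical below 0.035 rad and z of gauge in the frame of plate between 0.0185 and 0.022 m and value of joint plunger between 0.0071 and 0.0101 m and x of foot in the frame of vblock between -0.015 and 0.015 m and contact force between gauge and bush_long above 0.5 N and contact force between gauge and plate above 1 N and linear speed of each of gauge, bush_long below 0.02 m/s); the robot touches nothing.
It fails at once if the plunger is pressed in to its stop (value of joint plunger above 0.0122 m).
It fails at once if the gauge is tipped more than about 35 degrees (angle between gauge's own z axis and vertical above 0.6 rad).
It fails at once if the bush or the gauge is dropped (falls free by some 2 cm) ((contact force between the fingers and bush_long below 0.05 N and linear speed of bush_long above 0.6 m/s) or (contact force between the fingers and gauge below 0.05 N and linear speed of gauge above 0.6 m/s)).
It fails at once if another bush is moved more than 20 mm or knocked over (distance of any of bush_fat, bush_flanged from where it was at the start of the episode above 0.02 m or angle between any of bush_fat, bush_flanged's own z axis and vertical above 0.5 rad).
It fails at once if the lamp or the setting master is moved more than 20 mm or tipped (distance of any of lamp, master from where it was at the start of the episode above 0.02 m or angle between lamp's own z axis and vertical above 0.2 rad or angle between master's own z axis and vertical above 0.5 rad).
It also fails if it takes over 64 s, if anything falls off the work surface, if the arm or the gripper's body presses on something with over 40 N, if the wrist force passes 120 N, or if a joint passes its speed limit or range.

ROBOT

A 7-joint arm with a two-finger parallel gripper is mounted at the origin on the work surface. World frame = base frame: x ahead of the robot, y to its left, z up, the work surface at z = 0. Lengths are in m, angles in rad, forces in N, time in s.
With the tool pointing down it reaches from about 0.4 to 0.925 m from the base axis. Payload 5.6 kg.
Tool frame: the origin (TCP) lies midway between the tips of the shut fingers; the grasp point (between the pads) lies 19 mm behind it (manip.grip_depth is the distance from the TCP to the grasp point, in m); z points along the fingers, y is the line along which they close (so a half turn about z gives the same grasp; the last joint's range is limited). The gripper opens to 85 mm and grips with 20 to 120 N. Pads are 22 mm wide; open, the fingers measure 114 mm over their backs; the gripper's body (76 mm by 85 mm) begins 54 mm behind the grasp point. The pads swing forward as they close: fully open they stand 13 mm farther back than shut.
Start: joints at [1.183, 0.468, -0.012, 1.603, 0.006, 1.071, -0.056], TCP at [0.22, -0.612, 0.202] pointing down, gripper open.
Joint ranges: [-2.53, 2.53], [-0.31, 2.02], [-1.57, 1.55], [0.28, 2.44], [-1.29, 4.43], [0.15, 1.84], [-2.92, 2.92]. Speed limits (rad/s): [2.57, 2.57, 3.14, 3.14, 3.14, 3.14, 3.14].

INTERFACE

Orientations are given as [roll, pitch, yaw] about the fixed x, y, z axes, in that order (R = Rz(yaw) Ry(pitch) Rx(roll)).
In Python, from station import manip gives the robot as it stands.
- The arm moves only by the tool servo_tool, never from a script. Its argument "deltas" is a list of rows, each a list of 3 entries, a list of its own where there are three numbers: the shift along the world's x, y, z in units of 50 mm (1.0 is 50 mm), then the turn, a rotation vector about the world's x, y, z in units of 10 degrees (1.0 is 10 degrees), then the closure, from 0 (fully open) to 1 (shut). In form: [[[dx, dy, dz], [ax, ay, az], fingers], ...]. A call has 1 to 5 rows; each row shifts and turns the commanded pose from where the row before left it; what a row does not reach is not made up. A row lasts 1/8 s, in which the tool goes at most 62.5 mm and 10.7 degrees, less where a joint would pass 70% of its speed; a pose out of reach is approached as far as the arm can. A call is refused whole if a number of a shift passes 1 or a number of a turn 1, either way. A call with a gripper value outside its range is refused whole. The fingers move at their own pace and stop on an object; "force" is the grip in N (left out, the last holds). Time passes only in rows, so rows that do not move let the fingers close. It gives the time, the measured TCP pose, the force, the opening and the grip force at its end, in the units of the state.
- manip.get_obs(): the state, without advancing time (a new reading comes with each control period).
- manip.camera(name): name is "scene" or "top" or "wrist"; returns a dict with "image" (384x512x3 uint8, red, green, blue), "vfov" (degrees; the focal length in pixels is half the picture's height over the tangent of half this angle, whatever the lens; pixels are square), "cx", "cy" (the principal point, pixels), "rvec" (rotation vector, rad) and "tvec" (3), from world to camera coordinates, as OpenCV has them. Camera axes: x right, y down, z forward; pixel columns grow to the right and rows downward; lengths in m; the calibration is good to about 2 mm. A picture is of the moment at which its call begins. There is no depth.
- manip.sign_off(): hands the job in; it is judged then, once.
Trained networks look in a picture, given as the dict that the camera call returned (one of the last four; its "shot" number tells which), for a name from the list of things; names that differ only in an ending like _2 or _b are one class to them, and where a whole thing is asked for, a point or a joint stands for the part that bears it (a point fixed in the world has none). Each returns a list of dicts, best first, with "score" (0 to 1); they miss things now and then, are a little off and sometimes report something else, mostly with a low value. They report only what shows in the picture. A call takes as long as a camera call. They do not tell look-alikes from the thing itself.
- manip.boxes_of(picture, target): "centre" ([x, y, z] in m, in world coordinates, good to about 4 mm: the middle of the surface that is visible of it).
The state is a dict: "time": time; "joint_pos": joint angles; "qd": joint speeds; "effort": joint torques, N m; "tool_pos": TCP position; "tcp_rot": TCP orientation; "ft_force": force on the tool from outside, world axes, zero at the start; "moment": the same for the moment, N m; "width": finger opening in m; "gripper_force": force on a finger pad.
Only numpy, scipy, OpenCV 4.12 (cv2) and the standard library are available. Lean on these libraries where they do the work, as an engineer would, in place of code of your own. Each camera call takes 0.05 s, during which the arm holds its last target. There are 200 camera calls.

## Working session

There is one attempt and no reset: what is moved stays moved. The work goes in short steps, Python scripts to look and compute and a tool call to move; the robot and the scene stay as the last step left them, time stands still between calls to the robot, and variables do not carry over. Pictures are saved under pics/ and viewed, at most 10 in all, crops included, and the job is handed in when it is done.

Besides the shell and the picture viewer there is one more tool, called as name([rows], argument=value, ...), one row to a line, values as JSON. servo_tool: Moves the arm, as the interface text tells. Its arguments: {"type":"object","properties":{"deltas":{"type":"array","items":{"type":"array"}},"force":{"type":"number"}},"required":["deltas"]}

```bash
mkdir -p pics; cat > h.py <<'E'
import numpy as np, cv2
from station import manip
def cam(n,fn=None):
    p=manip.camera(n)
    if fn: cv2.imwrite('pics/'+fn,p['image'][:,:,::-1])
    return p
def KRt(p):
    h=p['image'].shape[0]; f=h/2/np.tan(np.radians(p['vfov'])/2)
    K=np.array([[f,0,p['cx']],[0,f,p['cy']],[0,0,1]])
    return K,cv2.Rodrigues(np.array(p['rvec'],float))[0],np.array(p['tvec'],float).ravel()
def proj(p,X):
    K,R,t=KRt(p); c=(np.atleast_2d(X)@R.T+t)@K.T; return c[:,:2]/c[:,2:]
def unproj(p,uv,z):
    K,R,t=KRt(p); d=np.array([*uv,1.])@np.linalg.inv(K).T@R; o=-R.T@t
    return o+d*(z-o[2])/d[2]
E
python3 - <<'E'
from h import *
print(manip.get_obs())
for n in ("scene","top"):
    p=cam(n,n+'0.png'); K,R,t=KRt(p); print(n,(-R.T@t).round(3),K[0,0])
    for o in ["plate","vblock","bush_long","tray","bush_fat","bush_flanged","pad","gauge","lamp","bin","master"]:
        print(o,[(np.round(b['centre'],3).tolist(),round(b['score'],2),proj(p,b['centre'])[0].astype(int).tolist()) for b in manip.boxes_of(p,o)[:3]])
a=cv2.imread('pics/scene0.png');b=cv2.imread('pics/top0.png')
E
```

```text
{'time': 0.0, 'joint_pos': array([ 1.18298741,  0.4684045 , -0.01160243,  1.60364674,  0.0059956 ,
        1.07136714, -0.05628535]), 'qd': array([-0.00014875,  0.00050584, -0.00075001,  0.00099914, -0.00143159,
       -0.0017627 ,  0.00025502]), 'effort': array([-4.06148965e-04, -5.32376361e+01,  2.16780428e-02, -2.51301080e+01,
        1.14898727e-02,  7.80321745e-03,  4.93444752e-07]), 'tool_pos': array([ 0.21943597, -0.61118643,  0.20061106]), 'tcp_rot': array([-3.13980552e+00,  1.20865524e-04,  3.44757377e-01]), 'ft_force': array([ 0.72263354,  0.4884083 , -0.28115721]), 'moment': array([ 0.04122803, -0.00924689, -0.01304154]), 'gripper_force': 0.0, 'width': 0.08526562454107946}
scene [ 1.221 -0.012  0.796] 352.09698582504313
plate [([0.537, -0.025, 0.019], 0.92, [241, 216])]
vblock [([0.507, -0.021, 0.035], 0.49, [242, 205])]
bush_long [([0.452, -0.303, 0.054], 0.75, [148, 192]), ([0.334, -0.319, 0.053], 0.58, [148, 167])]
tray [([0.478, -0.272, 0.005], 0.71, [160, 209]), ([0.641, 0.461, 0.053], 0.55, [423, 227])]
bush_fat [([0.518, -0.318, 0.049], 0.69, [139, 209])]
bush_flang
[... 369 characters left out ...]
21])]
top [ 0.337 -0.007  1.296] 414.3121969381388
plate [([0.514, -0.023, 0.022], 0.65, [274, 190])]
vblock [([0.5, -0.015, 0.04], 0.66, [272, 194])]
bush_long [([0.437, -0.295, 0.085], 0.64, [368, 214]), ([0.327, -0.313, 0.078], 0.55, [374, 252])]
tray [([0.468, -0.278, 0.006], 0.68, [356, 207]), ([0.502, 0.288, 0.005], 0.32, [175, 195])]
bush_fat []
bush_flanged [([0.626, 0.456, 0.02], 0.74, [123, 155]), ([0.513, -0.239, 0.013], 0.49, [343, 192])]
pad [([0.504, 0.286, 0.005], 0.65, [176, 194])]
gauge [([0.348, 0.275, 0.074], 0.91, [173, 244]), ([0.493, 0.272, 0.081], 0.7, [175, 194])]
lamp [([0.63, 0.458, 0.019], 0.7, [122, 153])]
bin [([0.616, -0.479, 0.017], 0.72, [420, 159])]
master []
```

```bash
python3 - <<'E'
import cv2
a=cv2.imread('pics/scene0.png');b=cv2.imread('pics/top0.png')
cv2.imwrite('pics/s1.png',cv2.resize(a[130:270,50:450],(800,280),interpolation=cv2.INTER_CUBIC))
cv2.imwrite('pics/t1.png',cv2.resize(b[120:290,90:460],(800,368),interpolation=cv2.INTER_CUBIC))
c=cv2.vconcat([cv2.imread('pics/s1.png'),cv2.imread('pics/t1.png')[:320]])
cv2.imwrite('pics/st.png',c)
E
```

```text
(no output)
```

View pics/st.png

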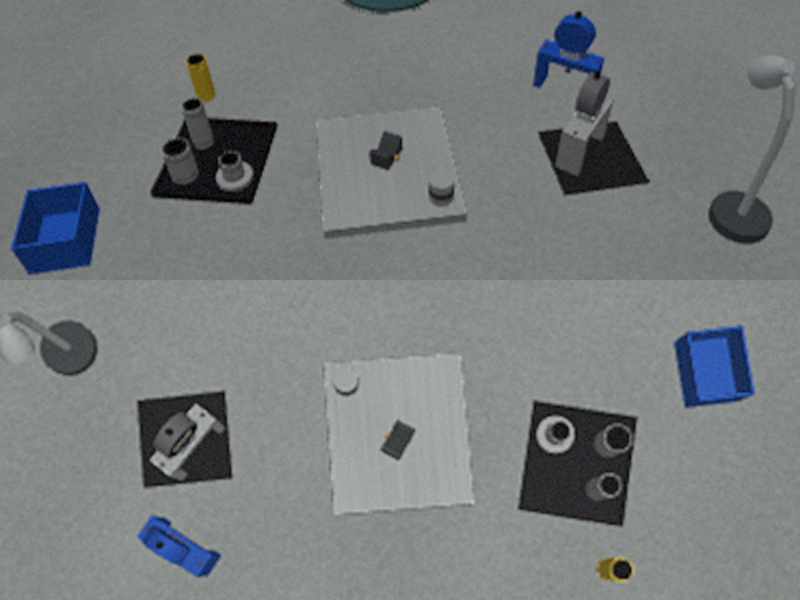

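The top picture shows the grey long bush at full-frame pixel (368,214) in the tray, with the fat and flanged bushes behind it. The yellow decoy is in front at (374,252). The V-block is at (272,194) with its orange switch to the upper left. The grey gauge is on the pad at (175,194), the blue decoy in front of it, the master on the far left corner of the plate, and the lamp at the far left. I'm moving in for a wrist view.

servo_tool([
  [[0.6,1,0.6],[0,0,1],0],
  [[0.6,1,0.6],[0,0,1],0],
  [[0.6,1,0.6],[0,0,1],0],
  [[0.6,1,0.2],[0,0,1],0],
  [[0.6,1,0],[0,0,1],0],
])

```text
time: 1.82
tool_pos: [0.3667, -0.3676, 0.2989]
tcp_rot: [3.139, 0.002, 1.223]
ft_force: [0.6, -0.5, 0.1]
width: 0.0853
gripper_force: 0.0
```

servo_tool([
  [[0.1,0,0],[0,0,1],0],
  [[0,0,0],[0,0,1],0],
  [[0,0,0],[0,0,1],0],
  [[0,0,0],[0,0,1],0],
  [[0,0,0],[0,0,1],0],
])

```text
time: 2.45
tool_pos: [0.3704, -0.3688, 0.2975]
tcp_rot: [3.142, 0.0, 2.096]
ft_force: [0.2, 0.1, -0.1]
width: 0.0854
gripper_force: 0.0
```

```bash
python3 - <<'E'
from h import *
o=manip.get_obs(); print(o['joint_pos'].round(3),o['tool_pos'],o['tcp_rot'],o['time'])
p=cam('wrist','w1.png'); K,R,t=KRt(p); print((-R.T@t).round(3),R[2].round(3))
for n in ["vblock","bush_long","tray","bush_fat","bush_flanged","plate"]:
    print(n,[(np.round(b['centre'],3).tolist(),round(b['score'],2),proj(p,b['centre'])[0].astype(int).tolist()) for b in manip.boxes_of(p,n)[:3]])
E
```

```text
[ 1.058  0.192 -0.388  1.776  0.078  1.188  1.172] [ 0.3704105  -0.36877689  0.29747461] [3.14159190e+00 2.34880114e-04 2.09577330e+00] 2.45
[ 0.333 -0.302  0.47 ] [ 0.149 -0.257 -0.955]
vblock [([0.514, -0.04, 0.036], 0.69, [459, 8])]
bush_long [([0.432, -0.304, 0.089], 0.96, [313, 147]), ([0.498, -0.32, 0.067], 0.75, [340, 176])]
tray [([0.455, -0.266, 0.002], 0.73, [327, 128])]
bush_fat [([0.498, -0.321, 0.067], 0.82, [340, 176])]
bush_flanged [([0.512, -0.248, 0.021], 0.72, [364, 137])]
plate [([0.537, -0.077, 0.023], 0.82, [447, 45])]
```

View pics/w1.png

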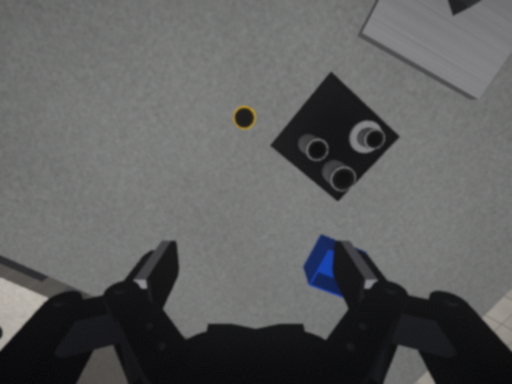

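The wrist view shows the long bush's top ring near (317,149), the fat bush at (342,178), the flanged bush at (374,138) and the yellow decoy at (244,117).

```bash
python3 - <<'E'
from h import *
im=cv2.imread('pics/w1.png')
from types import SimpleNamespace
p=cam('wrist'); g=cv2.cvtColor(p['image'],cv2.COLOR_RGB2GRAY)
for uv,z in [((317,149),.085),((342,178),.064),((374,138),.047),((244,117),.08)]:
    r=12; c=g[uv[1]-r:uv[1]+r+1,uv[0]-r:uv[0]+r+1]
    m=(c<45).astype(np.uint8); n,l,s,ce=cv2.connectedComponentsWithStats(m)
    k=l[r,r]; q=ce[k]+np.array(uv)-r
    print(uv,k,s[k][4],q.round(1),unproj(p,q,z).round(4))
E
```

```text
(317, 149) 2 230 [317. 149.] [ 0.4377 -0.304   0.085 ]
(342, 178) 2 313 [343.4 178. ] [ 0.5046 -0.3214  0.064 ]
(374, 138) 2 190 [374.4 137.9] [ 0.5165 -0.2453  0.047 ]
(244, 117) 1 215 [243.5 117.4] [ 0.3243 -0.318   0.08  ]
```

servo_tool([
  [[0,0.6,0],[0,0,0.75],0],
  [[0,0.6,0],[0,0,0.75],0],
  [[0,0.5,-0.2],[-0.7,-0.7,0],0],
  [[0,0.5,-0.2],[-0.7,-0.7,0],0],
  [[0,0.4,-0.2],[-0.7,-0.7,0],0],
])

```text
time: 3.48
tool_pos: [0.3709, -0.2379, 0.268]
tcp_rot: [3.138, 0.526, 2.351]
ft_force: [1.4, -0.1, 0.0]
width: 0.0854
gripper_force: 0.0
```

servo_tool([
  [[0,0,-0.3],[-0.6,-0.6,0],0],
  [[0,0,-0.3],[-0.6,-0.6,0],0],
  [[0,0,-0.3],[-0.6,-0.6,0],0],
  [[0,0,0],[0,0,0],0],
])

```text
time: 3.98
tool_pos: [0.4039, -0.2583, 0.2624]
tcp_rot: [-3.097, 0.785, 2.349]
ft_force: [-0.9, 0.2, -0.2]
width: 0.0853
gripper_force: 0.0
```

```bash
cat >> h.py <<'E'
from scipy.spatial.transform import Rotation as Ro
def st():
    o=manip.get_obs(); R=Ro.from_euler('xyz',o['tcp_rot']).as_matrix()
    print('t',round(o['time'],2),'pos',o['tool_pos'].round(4),'tz',R[:,2].round(3),'ty',R[:,1].round(3),'q',o['joint_pos'].round(2),'w',round(o['width'],4))
    return o,R
def rv(Rt,R): return (np.degrees(Ro.from_matrix(Rt@R.T).as_rotvec())/10).round(3)
E
python3 - <<'E'
from h import *
o,R=st()
p=cam('wrist','w2.png')
for n in ["bush_long","bush_fat"]:
    print(n,[(np.round(b['centre'],3).tolist(),round(b['score'],2),proj(p,b['centre'])[0].astype(int).tolist()) for b in manip.boxes_of(p,n)[:3]])
print(proj(p,[[.44,-.303,.085],[.44,-.303,.005]]))
E
```

```text
t 3.98 pos [ 0.4039 -0.2583  0.2624] tz [ 0.464 -0.535 -0.706] ty [ 0.734  0.678 -0.032] q [ 1.49 -0.31 -1.07  2.44  0.55  0.17  0.59] w 0.0853
bush_long [([0.429, -0.292, 0.065], 0.71, [255, 80]), ([0.322, -0.31, 0.071], 0.65, [163, 32])]
bush_fat [([0.507, -0.244, 0.016], 0.68, [324, 67]), ([0.496, -0.314, 0.05], 0.55, [279, 110])]
[[255.52192276 102.53036238]
 [257.30390268  59.2699024 ]]
```

View pics/w2.png

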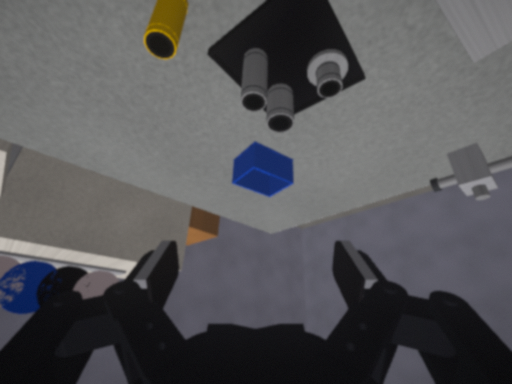

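The tilted view shows the long bush's top at (254,101), against a prediction of (255.5,102.5), so its position is good. A 55° tilt runs into joint limits. I'll take the bush at about 30° and lay it at about 60°, which still clears the plate.

```bash
cat >> h.py <<'E'
def goal(phi,alpha,B,d=.017,sgn=1):
    """tool y = left of azimuth phi; tool z tilted alpha from down toward phi; grasp point B -> (R,TCP)"""
    f,a=np.radians([phi,alpha]); out=np.array([np.cos(f),np.sin(f),0]); left=np.array([-out[1],out[0],0])*sgn
    tz=out*np.sin(a)-np.array([0,0,np.cos(a)]); return np.c_[np.cross(left,tz),left,tz],np.array(B)+d*tz
def go(R,T,o,Rn):
    print('TCP',T.round(4),'shift50',((T-o['tool_pos'])/.05).round(3),'rot10',rv(R,Rn))
E
python3 - <<'E'
from h import *
o,R=st()
Rt,T=goal(-45,30,[.440,-.303,.074]); go(Rt,T-.09*Rt[:,2],o,R); go(Rt,T,o,R)
E
```

```text
t 4.12 pos [ 0.404  -0.2581  0.2625] tz [ 0.465 -0.534 -0.707] ty [ 0.734  0.678 -0.03 ] q [ 1.49 -0.31 -1.07  2.44  0.54  0.17  0.59] w 0.0854
TCP [ 0.4142 -0.2772  0.1372] shift50 [ 0.204 -0.381 -2.507] rot10 [1.2   0.918 0.202]
TCP [ 0.446  -0.309   0.0593] shift50 [ 0.84  -1.018 -4.065] rot10 [1.2   0.918 0.202]
```

servo_tool([
  [[0.05,-0.08,-0.4],[0.6,0.46,0.1],0],
  [[0.05,-0.08,-0.5],[0.6,0.46,0.1],0],
  [[0.05,-0.08,-0.5],[0,0,0],0],
  [[0.05,-0.08,-0.5],[0,0,0],0],
  [[0,-0.06,-0.5],[0,0,0],0],
])

```text
time: 4.75
tool_pos: [0.4142, -0.2769, 0.1409]
tcp_rot: [-3.141, 0.521, 2.357]
ft_force: [-0.4, -0.7, -0.1]
width: 0.0857
gripper_force: 0.0
```

```bash
python3 - <<'E'
from h import *
o,R=st()
Rt,T=goal(-45,30,[.440,-.303,.074]); go(Rt,T,o,R)
p=cam('wrist'); print(proj(p,[[.44,-.303,.085]]))
g=cv2.cvtColor(p['image'],cv2.COLOR_RGB2GRAY); cv2.imwrite('pics/w3.png',p['image'][:,:,::-1])
for n in ["bush_long"]:
    print(n,[(np.round(b['centre'],3).tolist(),round(b['score'],2),proj(p,b['centre'])[0].astype(int).tolist()) for b in manip.boxes_of(p,n)[:3]])
u,v=proj(p,[[.44,-.303,.085]])[0].astype(int)
r=30;c=g[max(v-r,0):v+r+1,u-r:u+r+1]
n,l,s,ce=cv2.connectedComponentsWithStats((c<45).astype(np.uint8))
for k in range(1,n):
    if s[k][4]>60: 
        q=ce[k]+[u-r,max(v-r,0)]; print(s[k],q,unproj(p,q,.085))
E
```

```text
t 4.75 pos [ 0.4142 -0.2769  0.1409] tz [ 0.352 -0.352 -0.867] ty [ 0.707  0.707 -0.   ] q [ 1.14  0.19 -0.79  2.37  1.21  0.35  0.08] w 0.0857
TCP [ 0.446  -0.309   0.0593] shift50 [ 0.637 -0.642 -1.632] rot10 [-0.007 -0.011 -0.003]
[[253.63563264 198.75311015]]
bush_long [([0.322, -0.31, 0.068], 0.74, [138, 114]), ([0.428, -0.297, 0.064], 0.57, [249, 173])]
[44  0 17  7 80] [274.15 169.95] [ 0.42645757 -0.26464651  0.085     ]
[ 15  22  26  17 333] [250.62762763 197.93693694] [ 0.4371714  -0.30418113  0.085     ]
[ 45  43  16  16 200] [276.725 218.715] [ 0.47875725 -0.30822602  0.085     ]
```

servo_tool([
  [[0.15,-0.16,-0.4],[0,0,0],0],
  [[0.15,-0.16,-0.4],[0,0,0],0],
  [[0.15,-0.17,-0.4],[0,0,0],0],
  [[0.15,-0.17,-0.43],[0,0,0],0],
  [[0,0,0],[0,0,0],0],
])

```text
time: 5.48
tool_pos: [0.4439, -0.3101, 0.0602]
tcp_rot: [-3.14, 0.521, 2.357]
ft_force: [1.3, 0.4, 0.6]
width: 0.0854
gripper_force: 0.0
```

servo_tool([
  [[0,0,0],[0,0,0],1],
  [[0,0,0],[0,0,0],1],
  [[0,0,0],[0,0,0],1],
  [[0,0,0],[0,0,0],1],
  [[0,0,0],[0,0,0],1],
], force=90)

```text
time: 6.1
tool_pos: [0.4456, -0.3111, 0.063]
tcp_rot: [-3.139, 0.528, 2.358]
ft_force: [-2.8, 1.7, 14.3]
width: -0.0001
gripper_force: 7.4
```

```bash
python3 - <<'E'
from h import *
o,R=st(); print(o['ft_force'],o['gripper_force'])
E
```

```text
t 6.1 pos [ 0.4456 -0.3111  0.063 ] tz [ 0.356 -0.357 -0.864] ty [ 0.706  0.708 -0.002] q [ 1.02  0.46 -0.66  2.33  1.8   0.44 -0.43] w -0.0001
[-2.84382136  1.6757231  14.27927146] 7.350300305279234
```

```bash
python3 - <<'E'
from h import *
p=cam('wrist','w4.png');s=cam('scene');t=cam('top')
a=cv2.resize(p['image'],(400,300)); 
b=cv2.resize(s['image'][150:240,100:220],(400,300),interpolation=cv2.INTER_CUBIC)
c=cv2.resize(t['image'][160:250,300:420],(400,300),interpolation=cv2.INTER_CUBIC)
w3=cv2.resize(cv2.imread('pics/w3.png')[:,:,::-1],(400,300))
cv2.imwrite('pics/c4.png',np.vstack([np.hstack([a,b]),np.hstack([c,w3])])[:,:,::-1])
E
```

```text
(no output)
```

View pics/c4.png

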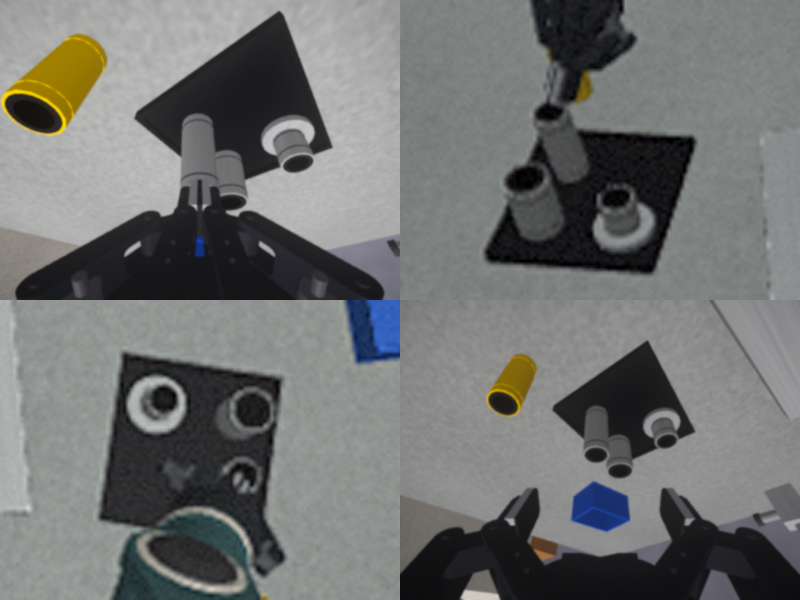

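The fingers shut short of the bush, on its robot-side edge. It still stands, and so do its neighbours. Next I'll back out and re-measure.

servo_tool([
  [[0,0,0],[0,0,0],0.5],
  [[-0.1,0.1,0.3],[0,0,0],0],
  [[-0.2,0.2,0.4],[0,0,0],0],
  [[-0.2,0.2,0.4],[0,0,0],0],
  [[-0.2,0.2,0.4],[0,0,0],0],
])

```text
time: 6.88
tool_pos: [0.4089, -0.2745, 0.1366]
tcp_rot: [-3.14, 0.524, 2.358]
ft_force: [0.5, 0.4, -0.6]
width: 0.0854
gripper_force: 0.0
```

```bash
python3 - <<'E'
from h import *
o,R=st()
p=cam('wrist'); t=cam('top'); s=cam('scene')
def blob(p,X,r,z,mn=40):
    g=cv2.cvtColor(p['image'],cv2.COLOR_RGB2GRAY); u,v=proj(p,[X])[0].astype(int)
    y0,x0=max(v-r,0),max(u-r,0); c=g[y0:v+r+1,x0:u+r+1]
    n,l,st_,ce=cv2.connectedComponentsWithStats((c<45).astype(np.uint8))
    for k in range(1,n):
        if st_[k][4]>mn: q=ce[k]+[x0,y0]; print('  ',st_[k],q.round(1),unproj(p,q,z).round(4))
for n,q in (('w',p),('t',t),('s',s)):
    print(n,proj(q,[[.438,-.304,.085],[.445,-.311,.085]]).round(1).tolist())
    print([(np.round(b['centre'],3).tolist(),round(b['score'],2),proj(q,b['centre'])[0].astype(int).tolist()) for b in manip.boxes_of(q,'bush_long')[:3]])
blob(p,[.44,-.303,.085],40,.085)
a=cv2.resize(p['image'],(500,375))
b=cv2.resize(s['image'][160:220,110:190],(300,225),interpolation=cv2.INTER_CUBIC)
c=cv2.resize(t['image'][180:240,330:410],(300,225),interpolation=cv2.INTER_CUBIC)
z=np.zeros((450,800,3),np.uint8); z[:375,:500]=a; z[:225,500:]=b; z[225:,500:]=c
cv2.imwrite('pics/c5.png',z[:,:,::-1])
E
```

```text
t 6.88 pos [ 0.4089 -0.2745  0.1366] tz [ 0.353 -0.354 -0.866] ty [ 0.706  0.708 -0.001] q [ 1.08  0.18 -0.72  2.39  1.24  0.33  0.04] w 0.0854
w [[253.6, 205.3], [253.6, 211.8]]
[([0.321, -0.31, 0.064], 0.96, [143, 120]), ([0.429, -0.295, 0.065], 0.74, [253, 180]), ([0.495, -0.312, 0.055], 0.51, [283, 211])]
t [[371.0, 214.5], [373.4, 212.1]]
[([0.436, -0.295, 0.089], 0.62, [368, 214])]
s [[146.0, 181.6], [143.3, 183.4]]
[([0.45, -0.302, 0.058], 0.69, [148, 190]), ([0.338, -0.319, 0.054], 0.63, [148, 167])]
   [  4   0  19  15 152] [230.5 169.8] [ 0.3926 -0.2853  0.085 ]
   [ 53   0  28  20 385] [282.  171.5] [ 0.424  -0.2565  0.085 ]
   [ 24  35  26  15 294] [251.6 206.6] [ 0.438  -0.3067  0.085 ]
   [ 55  52  26  15 312] [282.7 224. ] [ 0.4805 -0.3041  0.085 ]
```

View pics/c5.png

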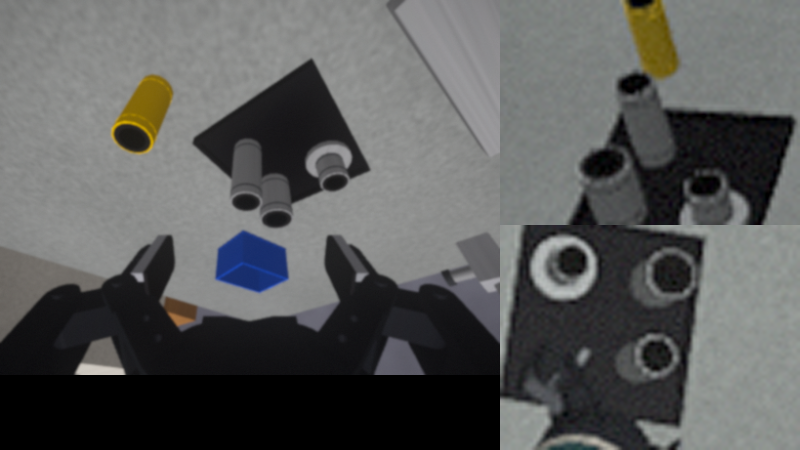

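The bush stands at (0.438,-0.306), hardly moved. I'll compare where the fingertips appeared in the last shut picture with the reported TCP.

```bash
python3 - <<'E'
from h import *
T=np.array([.4456,-.3111,.063]); tz=np.array([.356,-.357,-.864])
for n in ('top','scene'):
    p=cam(n); print(n,[(d,proj(p,[T-d*tz])[0].round(1).tolist()) for d in (0,.019,.03,.05)])
    print('bush top',proj(p,[[.438,-.305,.085]]).round(1), 'now pads', proj(p,[manip.get_obs()['tool_pos']]).round(1))
p=cam('wrist'); o=manip.get_obs(); R=Ro.from_euler('xyz',o['tcp_rot']).as_matrix()
print('wrist', [(d,proj(p,[o['tool_pos']-d*R[:,2]]).round(0).tolist()) for d in (0,.013,.019,.03)],[proj(p,[o['tool_pos']-.03*R[:,2]+s*.0427*R[:,1]]).round(0).tolist() for s in (-1,1)])
E
```

```text
top [(0, [371.6, 212.6]), (0.019, [370.7, 214.4]), (0.03, [370.1, 215.4]), (0.05, [369.2, 217.4])]
bush top [[371.4 214.5]] now pads [[365.3 223.3]]
scene [(0, [144.9, 188.8]), (0.019, [146.3, 183.2]), (0.03, [147.1, 179.9]), (0.05, [148.6, 173.9])]
bush top [[145.7 181.7]] now pads [[153.7 162. ]]
wrist [(0, [[253.0, 223.0]]), (0.013, [[253.0, 232.0]]), (0.019, [[253.0, 236.0]]), (0.03, [[253.0, 244.0]])] [[[182.0, 244.0]], [[325.0, 244.0]]]
```

The pads sit about 10 mm behind the TCP tip, so I gripped too near the tips. Next I'll go in deeper, with the bush axis 23 mm behind the TCP.

servo_tool([
  [[0.18,-0.2,-0.4],[0,0,0],0],
  [[0.18,-0.2,-0.4],[0,0,0],0],
  [[0.18,-0.2,-0.4],[0,0,0],0],
  [[0.2,-0.2,-0.4],[0,0,0],0],
  [[0,0,0],[0,0,0],0.3],
])

```text
time: 7.95
tool_pos: [0.4458, -0.3145, 0.0537]
tcp_rot: [-3.142, 0.52, 2.356]
ft_force: [0.2, -0.0, 1.1]
width: 0.0699
gripper_force: 0.0
```

servo_tool([
  [[0,0,0],[0,0,0],0.5],
  [[0,0,0],[0,0,0],1],
  [[0,0,0],[0,0,0],1],
  [[0,0,0],[0,0,0],1],
], force=90)

```text
time: 8.45
tool_pos: [0.447, -0.3157, 0.0579]
tcp_rot: [-3.139, 0.528, 2.358]
ft_force: [-2.3, 1.3, 9.7]
width: 0.0229
gripper_force: 88.0
```

```bash
python3 - <<'E'
from h import *
o,R=st(); print(o['ft_force'],o['gripper_force'])
p=cam('wrist','w6.png')
E
```

```text
t 8.45 pos [ 0.447  -0.3157  0.0579] tz [ 0.355 -0.357 -0.864] ty [ 0.707  0.708 -0.002] q [ 0.99  0.46 -0.61  2.33  1.83  0.42 -0.46] w 0.0229
[-2.34049741  1.3129143   9.73985283] 88.0278468132019
```

View pics/w6.png

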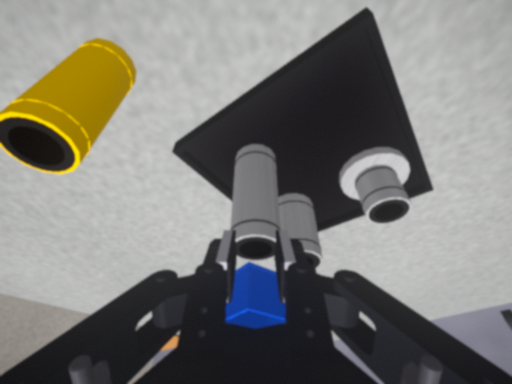

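The pads straddle the bush's top ring near (256,246) with edges at about u = 233 and 279. The opening reads 23 mm, not 32, so I'll check the geometry numerically.

```bash
python3 - <<'E'
from h import *
o,R=st(); p=cam('wrist')
for X in ([.438,-.306,.005],[.438,-.306,.085],[.445,-.313,.085],[.453,-.321,.085]): print(X,proj(p,[X]).round(1).tolist())
T=o['tool_pos']
for d in (0,.01,.02,.03): print(d,[proj(p,[T-d*R[:,2]+s*.0115*R[:,1]]).round(0).tolist() for s in (-1,1)],[proj(p,[T-d*R[:,2]+s*.016*R[:,1]]).round(0).tolist() for s in (-1,1)])
# ring: outer light ring ellipse
g=cv2.cvtColor(p['image'],cv2.COLOR_RGB2GRAY); c=g[225:275,225:290]
n,l,s,ce=cv2.connectedComponentsWithStats((c<40).astype(np.uint8))
print([(s[k].tolist(),(ce[k]+[225,225]).round(1).tolist()) for k in range(1,n) if s[k][4]>50])
t=cam('top'); s_=cam('scene')
for q in (t,s_):
    print(proj(q,[[.438,-.306,.085],[.445,-.313,.085],[.438,-.306,.005]]).round(1).tolist())
a=cv2.resize(s_['image'][165:225,115:195],(400,300),interpolation=cv2.INTER_CUBIC)
b=cv2.resize(t['image'][180:240,330:410],(400,300),interpolation=cv2.INTER_CUBIC)
c=cv2.resize(p['image'][130:290,150:363],(400,300),interpolation=cv2.INTER_CUBIC)
cv2.imwrite('pics/c6.png',np.hstack([a,c])[:,:,::-1])
E
```

```text
t 8.5 pos [ 0.447  -0.3157  0.0579] tz [ 0.355 -0.357 -0.864] ty [ 0.707  0.708 -0.002] q [ 0.99  0.46 -0.61  2.33  1.83  0.42 -0.46] w 0.0229
[0.438, -0.306, 0.005] [[254.3, 160.0]]
[0.438, -0.306, 0.085] [[253.9, 247.4]]
[0.445, -0.313, 0.085] [[254.0, 255.7]]
[0.453, -0.321, 0.085] [[254.1, 264.3]]
0 [[[237.0, 224.0]], [[270.0, 223.0]]] [[[231.0, 224.0]], [[276.0, 223.0]]]
0.01 [[[236.0, 230.0]], [[271.0, 230.0]]] [[[229.0, 230.0]], [[277.0, 230.0]]]
0.02 [[[235.0, 236.0]], [[271.0, 236.0]]] [[[228.0, 236.0]], [[279.0, 236.0]]]
0.03 [[[234.0, 244.0]], [[272.0, 244.0]]] [[[226.0, 244.0]], [[280.0, 244.0]]]
[([50, 14, 8, 36, 149], [278.4, 256.9]), ([14, 16, 34, 17, 458], [255.4, 248.8]), ([4, 18, 7, 32, 123], [232.1, 257.8])]
[[371.7, 214.5], [374.1, 212.1], [365.4, 216.6]]
[[145.4, 181.7], [142.6, 183.4], [151.3, 200.3]]
```

View pics/c6.png

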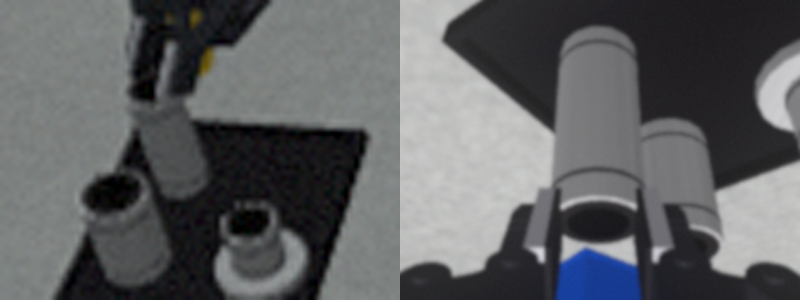

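servo_tool([
  [[0,0,0],[0,0,0],0.3],
  [[0,0,0],[0,0,0],0.3],
  [[0.04,-0.03,-0.25],[0,0,0],0.3],
  [[0,0,0],[0,0,0],0.3],
])

```text
time: 9.15
tool_pos: [0.4478, -0.3162, 0.0427]
tcp_rot: [-3.141, 0.522, 2.357]
ft_force: [-0.3, 1.3, 0.2]
width: 0.0596
gripper_force: 0.0
```

servo_tool([
  [[0,0,0],[0,0,0],0.5],
  [[0,0,0],[0,0,0],0.7],
  [[0,0,0],[0,0,0],1],
  [[0,0,0],[0,0,0],1],
], force=60)

```text
time: 9.65
tool_pos: [0.4485, -0.3168, 0.0441]
tcp_rot: [-3.14, 0.525, 2.357]
ft_force: [-1.1, 1.5, 5.3]
width: 0.0298
gripper_force: 59.1
```

```bash
python3 - <<'E'
from h import *
o,R=st(); print(o['ft_force'],o['gripper_force'])
p=cam('wrist','w7.png')
print(proj(p,[[.438,-.306,.085]]))
g=cv2.cvtColor(p['image'],cv2.COLOR_RGB2GRAY); c=g[225:285,225:290]
n,l,s,ce=cv2.connectedComponentsWithStats((c<40).astype(np.uint8))
print([(s[k].tolist(),(ce[k]+[225,225]).round(1).tolist()) for k in range(1,n) if s[k][4]>50])
E
```

```text
t 9.65 pos [ 0.4485 -0.3168  0.0441] tz [ 0.354 -0.355 -0.865] ty [ 0.707  0.707 -0.001] q [ 0.99  0.51 -0.62  2.33  1.9   0.45 -0.52] w 0.0298
[-1.14773887  1.45829566  5.29060195] 59.14688766002655
[[253.31050537 267.12034954]]
[([58, 14, 7, 46, 153], [285.3, 262.9]), ([13, 34, 36, 18, 492], [255.3, 267.5])]
```

Width 29.8 mm at 59 N: it's held across the diameter now. Lifting.

servo_tool([
  [[0,0,0],[0,0,0],1],
  [[0,0,0.2],[0,0,0],1],
  [[0,0,0.5],[0,0,0],1],
  [[0,0,0.8],[0,0,0],1],
  [[0,0,0.8],[0,0,0],1],
], force=90)

```text
time: 10.32
tool_pos: [0.4465, -0.3175, 0.1446]
tcp_rot: [-3.135, 0.521, 2.357]
ft_force: [0.6, -0.6, -1.8]
width: 0.029
gripper_force: 89.1
```

servo_tool([
  [[0,0.4,0.5],[0,0,0],1],
  [[0,0.6,0.3],[0,0,0],1],
  [[0,0.6,0],[0,0,0],1],
  [[0,0.6,0],[0,0,0],1],
  [[0,0.4,0],[0,0,0],1],
])

```text
time: 10.95
tool_pos: [0.4464, -0.1866, 0.1838]
tcp_rot: [-3.135, 0.522, 2.358]
ft_force: [0.9, -0.4, -2.2]
width: 0.0285
gripper_force: 89.1
```

```bash
python3 - <<'E'
from h import *
o,R=st(); print(o['ft_force'],o['gripper_force'])
p=cam('wrist','w8.png')
for n in ["bush_long","vblock","plate"]:
    print(n,[(np.round(b['centre'],3).tolist(),round(b['score'],2),proj(p,b['centre'])[0].astype(int).tolist()) for b in manip.boxes_of(p,n)[:3]])
t=cam('top')
a=cv2.resize(p['image'],(480,360)); b=cv2.resize(t['image'][150:240,250:330],(320,360),interpolation=cv2.INTER_CUBIC)
cv2.imwrite('pics/c8.png',np.hstack([a,b])[:,:,::-1])
E
```

```text
t 10.95 pos [ 0.4464 -0.1866  0.1838] tz [ 0.349 -0.356 -0.867] ty [ 0.708  0.706 -0.006] q [ 0.92  0.08 -0.83  2.33  0.89  0.5   0.14] w 0.0285
[ 0.9381608  -0.44379103 -2.1891323 ] 89.1386604309082
bush_long [([0.428, -0.164, 0.205], 0.9, [258, 223]), ([0.325, -0.308, 0.06], 0.86, [86, 125])]
vblock [([0.504, -0.019, 0.042], 0.74, [442, 33])]
plate [([0.526, -0.063, 0.022], 0.75, [394, 78])]
```

View pics/c8.png

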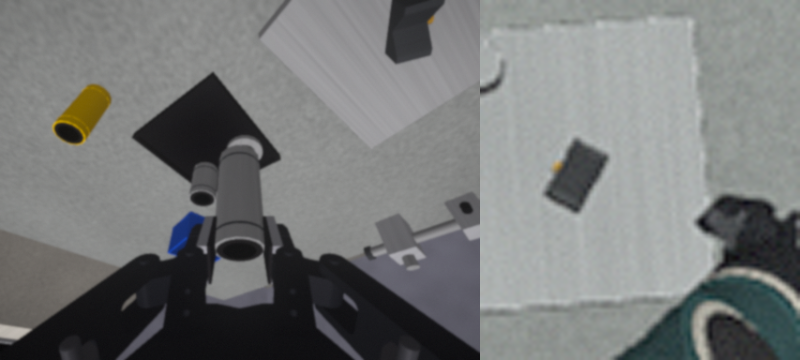

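The bush is held with its end at (240,248) in the left view. The V-block is at about (410,30) there and at (577,175) in the right crop, with its orange switch to the upper left. I'll fit the block's pose by silhouette.

```bash
cat > vb.py <<'E'
from h import *
from scipy.optimize import minimize
def box(x,y,yaw,z0=.020,sx=.030,sy=.048,h=.028):
    c,s=np.cos(yaw),np.sin(yaw); P=[]
    for a in(-1,1):
        for b in(-1,1):
            for z in(z0,z0+h): P.append([x+c*a*sx/2-s*b*sy/2,y+s*a*sx/2+c*b*sy/2,z])
    return np.array(P)
def fit(cams,x0,thr=85,verbose=1):
    ms=[]
    for n,p in cams:
        g=cv2.cvtColor(p['image'],cv2.COLOR_RGB2GRAY)
        uv=proj(p,[[x0[0],x0[1],.034]])[0]; q=proj(p,box(*x0)); r=int(np.ptp(q,axis=0).max()*.75)+3
        u0,v0=int(uv[0])-r,int(uv[1])-r; S=8
        M=cv2.warpAffine(g,np.float32([[S,0,-S*u0+S/2-.5],[0,S,-S*v0+S/2-.5]]),(2*r*S,2*r*S),flags=cv2.INTER_LINEAR,borderValue=200)
        ms.append((n,p,u0,v0,S,2*r*S,(M<thr)))
    def iou(w,m):
        n,p,u0,v0,S,N,M=m; q=(proj(p,box(*w))-[u0,v0]+.5)*S
        I=np.zeros((N,N),np.uint8); cv2.fillConvexPoly(I,cv2.convexHull(np.round(q).astype(np.int32)),1); I=I>0
        return (I&M).sum()/(I|M).sum()
    out=[]
    for sub in [ms]+([[m] for m in ms] if verbose else []):
        best=min((minimize(lambda w:-sum(iou([w[0]*.01,w[1]*.01,w[2]*.2],m) for m in sub),[x0[0]*100,x0[1]*100,(x0[2]+d)*5],method='Nelder-Mead',options=dict(initial_simplex=None,xatol=1e-3,fatol=1e-4)) for d in(-.2,0,.2)),key=lambda r:r.fun)
        print([m[0] for m in sub],(best.x*[.01,.01,.2]).round(4),np.degrees(best.x[2]*.2).round(1),[round(float(iou(best.x*[.01,.01,.2],m)),3) for m in sub])
    return best
E
python3 - <<'E'
from vb import *
cams=[(n,cam(n)) for n in ('top','scene','wrist')]
fit(cams[:2],[.5,-.018,1.1])
p=cams[2][1]; fit(cams[2:],[.5,-.018,1.1])
for n,p in cams:
    im=p['image'].astype(int); m=((im[:,:,0]>150)&(im[:,:,0]-im[:,:,2]>70)).astype(np.uint8)
    k,l,s,ce=cv2.connectedComponentsWithStats(m)
    print(n,[(s[i][4],ce[i].round(1).tolist(),unproj(p,ce[i],.028).round(3).tolist()) for i in range(1,k) if s[i][4]>2][:6])
E
```

```text
['top', 'scene'] [ 0.5037 -0.0193  1.1344] 65.0 [0.783, 0.845]
['top'] [ 0.503  -0.0191  1.1369] 65.1 [0.782]
['scene'] [ 0.5041 -0.0193  1.1137] 63.8 [0.852]
['wrist'] [ 0.5072 -0.0214  1.0862] 62.2 [0.754]
['wrist'] [ 0.5072 -0.0214  1.0862] 62.2 [0.754]
top [(np.int32(4), [374.2, 249.0], [0.338, -0.325, 0.028]), (np.int32(4), [382.0, 253.5], [0.325, -0.348, 0.028]), (np.int32(11), [374.8, 257.2], [0.314, -0.326, 0.028])]
scene [(np.int32(79), [507.2, 135.5], [0.221, 0.946, 0.028]), (np.int32(57), [499.0, 183.5], [0.463, 0.78, 0.028]), (np.int32(10), [504.4, 178.9], [0.443, 0.808, 0.028]), (np.int32(11), [509.5, 184.0], [0.467, 0.811, 0.028]), (np.int32(4), [510.5, 195.5], [0.516, 0.786, 0.028])]
wrist [(np.int32(126), [74.7, 135.7], [0.318, -0.367, 0.028])]
```

```bash
cat > kin.py <<'E'
from h import *
import itertools
from scipy.optimize import least_squares
LO=np.array([-2.53,-.31,-1.57,.28,-1.29,.15,-2.92]);HI=np.array([2.53,2.02,1.55,2.44,4.43,1.84,2.92])
def mk(tz,ty): return np.c_[np.cross(ty,tz),ty,tz]
S=[([1.18298741,.4684045,-.01160243,1.60364674,.0059956,1.07136714,-.05628535],[.21943597,-.61118643,.20061106],Ro.from_euler('xyz',[-3.1398,.00012,.344757]).as_matrix()),
([1.058,.192,-.388,1.776,.078,1.188,1.172],[.3704,-.3688,.2975],Ro.from_euler('xyz',[3.14159,.0002,2.0958]).as_matrix()),
([1.49,-.31,-1.07,2.44,.54,.17,.59],[.404,-.2581,.2625],mk([.465,-.534,-.707],[.734,.678,-.03])),
([1.14,.19,-.79,2.37,1.21,.35,.08],[.4142,-.2769,.1409],mk([.352,-.352,-.867],[.707,.707,0])),
([.92,.08,-.83,2.33,.89,.5,.14],[.4464,-.1866,.1838],mk([.349,-.356,-.867],[.708,.706,-.006])),
([.99,.51,-.62,2.33,1.9,.45,-.52],[.4485,-.3168,.0441],mk([.354,-.355,-.865],[.707,.707,-.001]))]
def fk(q,s,L,R0):
    A=np.eye(3);p=np.zeros(3);z=np.array([0,0,1.])
    p=p+z*L[0]
    for i in range(7):
        A=A@Ro.from_rotvec((s[i]*q[i]*(z if i%2==0 else np.array([0,1.,0])))).as_matrix()
        if i==2: p=p+A@(np.array([L[4],0,L[1]]))
        if i==4: p=p+A@(np.array([L[5],0,L[2]]))
    return p+A@z*L[3],A@R0
def calib():
    best=None
    for s in itertools.product((1,-1),repeat=4):
        s=(s[0],1,s[1],1,s[2],1,s[3])
        Rs=[fk(q,s,[0]*6,np.eye(3))[1].T@R for q,p,R in S]
        R0=Ro.from_matrix(Rs).mean(); e=max((R0.inv()*Ro.from_matrix(x)).magnitude() for x in Rs)
        if best is None or e<best[0]: best=(e,s,R0.as_matrix())
    e,s,R0=best
    r=least_squares(lambda L:np.concatenate([fk(q,s,L,R0)[0]-p for q,p,R in S]),[.35,.43,.52,.28,0,0])
    return e,s,R0,r.x,np.abs(r.fun).max()
e,s,R0,L,pe=calib()
def ik(Rt,T,q0):
    f=lambda q:np.concatenate([(fk(q,s,L,R0)[0]-T)*10,Ro.from_matrix(fk(q,s,L,R0)[1].T@Rt).as_rotvec()])
    r=least_squares(lambda q:np.r_[f(q),.003*(q-q0)],np.clip(q0,LO+.02,HI-.02),bounds=(LO,HI)); return r.x,np.abs(f(r.x)).max()
E
python3 - <<'E'
from kin import *
print(e,s,R0.round(2).tolist(),L.round(3),pe)
q=manip.get_obs()['joint_pos']
f=np.radians(64); ax=np.array([np.cos(f),np.sin(f),0])
for th in (45,50,55,60):
    for sg in (1,-1):  # E side = -sg*ax ; tool points toward sg*ax
        E_=-sg*ax; B=np.array([.504,-.019,.0526])+E_*.034
        for h in (0,.1):
            # tool y = left of out' where out'=E_
            left=np.array([-E_[1],E_[0],0]); t=np.radians(th)
            tz=-E_*np.sin(t)-np.array([0,0,np.cos(t)]); Rt=np.c_[np.cross(left,tz),left,tz]
            r,er=ik(Rt,B+.03*tz+[0,0,h],q); best=(er,r)
            for k in range(12):
                r,er=ik(Rt,B+.03*tz+[0,0,h],np.random.default_rng(k).uniform(LO,HI))
                if er<best[0]-1e-3: best=(er,r)
            print(th,sg,h,best[0].round(4),best[1].round(2))
E
```

```text
0.009460186786721593 (-1, 1, -1, 1, -1, 1, -1) [[0.0, -1.0, 0.0], [1.0, 0.0, 0.0], [-0.0, 0.0, 1.0]] [ 0.31   0.55   0.505  0.349 -0.039  0.023] 0.02907137182198513
45 1 0 0.0 [ 1.37  1.06 -1.07  2.12  0.22  0.46 -0.08]
45 1 0.1 0.0 [ 1.45  0.88 -1.21  2.11  0.04  0.6  -0.06]
45 -1 0 0.0 [ 0.16  0.99 -0.78  1.71  0.96  1.62  1.62]
45 -1 0.1 0.0 [ 0.21  0.86 -0.87  1.7   0.9   1.74  1.7 ]
50 1 0 0.0 [ 1.42  1.15 -1.1   2.11  0.21  0.48 -0.02]
50 1 0.1 0.0 [ 1.5   0.97 -1.24  2.11  0.05  0.6  -0.02]
50 -1 0 0.0 [ 0.12  1.03 -0.75  1.68  0.96  1.7   1.61]
50 -1 0.1 0.0 [ 0.17  0.9  -0.84  1.67  0.91  1.81  1.68]
55 1 0 0.0 [ 1.47  1.24 -1.12  2.1   0.2   0.5   0.04]
55 1 0.1 0.0 [ 1.54  1.07 -1.25  2.1   0.05  0.61  0.02]
55 -1 0 0.0 [ 0.08  1.07 -0.73  1.64  0.97  1.77  1.6 ]
55 -1 0.1 0.0 [ 0.08  0.91 -0.73  1.65  0.88  1.84  1.7 ]
60 1 0 0.0 [ 1.52  1.33 -1.13  2.08  0.19  0.53  0.1 ]
60 1 0.1 0.0 [ 1.57  1.16 -1.26  2.1   0.04  0.62  0.06]
60 -1 0 0.0 [ 0.04  1.11 -0.7   1.6   0.97  1.84  1.6 ]
60 -1 0.1 0.0 [-0.03  0.9  -0.57  1.62  0.84  1.84  1.75]
```

```bash
cat > bush.py <<'E'
from h import *
Rg=Ro.from_euler('xyz',[-3.14,.525,2.357]).as_matrix(); Tg=np.array([.4485,-.3168,.0441])
MID=Rg.T@(np.array([.438,-.306,.045])-Tg); EAX=Rg.T@np.array([0,0,1.])   # in tool frame, EAX toward gripped end
VB=np.array([.504,-.019,.020]); YAW=np.radians(64)
def target(s=.008,h=0.,vb=None,yaw=None,eax=None,mid=None):
    vb=VB if vb is None else vb; yaw=YAW if yaw is None else yaw
    eax=EAX if eax is None else eax; mid=MID if mid is None else mid
    E=-np.array([np.cos(yaw),np.sin(yaw),0]); left=np.array([-E[1],E[0],0])
    # tool basis: y->left, EAX (perp. to y) -> E
    e=eax-np.array([0,eax[1],0]); e/=np.linalg.norm(e); y=np.array([0,1.,0])
    Rt=np.c_[left,E,np.cross(left,E)]@np.c_[y,e,np.cross(y,e)].T
    return Rt,vb+[0,0,.0326+h]+s*E-Rt@mid
E
python3 - <<'E'
from bush import *
o,R=st()
print(MID.round(4),EAX.round(3))
for h in (0,.1):
    Rt,T=target(h=h); go(Rt,T,o,R); print(Rt.round(3).tolist())
rvv=Ro.from_matrix(Rt@R.T).as_rotvec(); print(np.degrees(np.linalg.norm(rvv)))
p=cam('wrist'); a=o['tool_pos']+R@(MID+.04*EAX); b=o['tool_pos']+R@(MID-.04*EAX); print(proj(p,[a,b]))
g=cv2.cvtColor(p['image'],cv2.COLOR_RGB2GRAY); c=g[225:300,225:290]
n,l,s,ce=cv2.connectedComponentsWithStats((c<40).astype(np.uint8))
print([(s[k].tolist(),(ce[k]+[225,225]).round(1).tolist()) for k in range(1,n) if s[k][4]>50])
from kin import ik
q=o['joint_pos']
for f in np.linspace(0,1,6)[1:]:
    Rm=Ro.from_rotvec(rvv*f).as_matrix()@R; q,er=ik(Rm,o['tool_pos']+(T-o['tool_pos'])*f,q); print(f,er.round(3),q.round(2), (Rm@EAX).round(2))
E
```

```text
t 11.35 pos [ 0.4467 -0.1889  0.184 ] tz [ 0.348 -0.357 -0.867] ty [ 0.71   0.704 -0.005] q [ 0.92  0.08 -0.83  2.33  0.89  0.5   0.15] w 0.0287
[ 0.0126  0.0002 -0.0083] [-0.501 -0.001 -0.865]
TCP [ 0.5007 -0.0253  0.0375] shift50 [ 1.08   3.272 -2.929] rot10 [ 9.348  1.52  -5.521]
[[0.22, 0.899, 0.379], [0.45, -0.438, 0.778], [0.865, 0.0, -0.501]]
TCP [ 0.5007 -0.0253  0.1375] shift50 [ 1.08   3.272 -0.929] rot10 [ 9.348  1.52  -5.521]
[[0.22, 0.899, 0.379], [0.45, -0.438, 0.778], [0.865, 0.0, -0.501]]
109.62000878240961
[[253.28028731 267.11736204]
 [253.80622745 169.9942935 ]]
[([0, 7, 5, 61, 201], [226.7, 259.7]), ([56, 7, 9, 67, 338], [285.3, 265.9]), ([7, 32, 47, 20, 737], [255.1, 266.5])]
0.2 0.0 [ 1.21  0.19 -1.02  2.18  0.39  0.61  0.47] [ 0.03 -0.32  0.95]
0.4 0.0 [ 1.32  0.37 -1.08  2.1   0.17  0.72  0.49] [-0.02 -0.61  0.79]
0.6000000000000001 0.0 [ 1.38  0.56 -1.09  2.06 -0.    0.76  0.45] [-0.12 -0.82  0.56]
0.8 0.0 [ 1.44  0.76 -1.09  2.06 -0.16  0.73  0.42] [-0.27 -0.92  0.28]
1.0 0.0 [ 1.49  1.   -1.09  2.1  -0.31  0.64  0.41] [-0.44 -0.9  -0.  ]
```

servo_tool([
  [[0.1,0.3,0],[0.85,0.138,-0.502],1],
  [[0.1,0.3,0],[0.85,0.138,-0.502],1],
  [[0.1,0.3,0],[0.85,0.138,-0.502],1],
  [[0.1,0.3,0],[0.85,0.138,-0.502],1],
  [[0.1,0.3,0],[0.85,0.138,-0.502],1],
])

```text
time: 12.02
tool_pos: [0.4716, -0.1158, 0.1843]
tcp_rot: [2.882, -0.164, 1.853]
ft_force: [-0.5, 0.4, -1.8]
width: 0.0284
gripper_force: 89.1
```

servo_tool([
  [[0.1,0.3,0],[0.85,0.138,-0.502],1],
  [[0.1,0.3,0],[0.85,0.138,-0.502],1],
  [[0.1,0.3,0],[0.85,0.138,-0.502],1],
  [[0.1,0.3,0],[0.85,0.138,-0.502],1],
  [[0.1,0.3,0],[0.85,0.138,-0.502],1],
])

```text
time: 12.65
tool_pos: [0.4968, -0.0419, 0.1834]
tcp_rot: [3.0, -0.902, 1.327]
ft_force: [-0.4, 0.2, -2.5]
width: 0.0285
gripper_force: 89.2
```

```bash
python3 - <<'E'
from bush import *
o,R=st(); print(o['gripper_force'])
for h in (0,.06): Rt,T=target(h=h); go(Rt,T,o,R)
for n in ('wrist','top','scene'):
    p=cam(n,'h_%s.png'%n)
    print(n,[(np.round(b['centre'],3).tolist(),round(b['score'],2)) for b in manip.boxes_of(p,'vblock')[:2]])
E
```

```text
t 12.65 pos [ 0.4968 -0.0419  0.1834] tz [ 0.324  0.72  -0.614] ty [ 0.934 -0.346  0.088] q [ 1.37  0.68 -1.    2.07 -0.51  0.78  0.54] w 0.0285
89.19156074523926
TCP [ 0.5007 -0.0253  0.0375] shift50 [ 0.078  0.332 -2.918] rot10 [ 0.927  0.149 -0.531]
TCP [ 0.5007 -0.0253  0.0975] shift50 [ 0.078  0.332 -1.718] rot10 [ 0.927  0.149 -0.531]
wrist []
top []
scene [([0.509, -0.019, 0.038], 0.66), ([0.612, -0.476, 0.033], 0.54)]
```

```bash
python3 - <<'E'
from vb import *
P={}
for n in ('top','scene'):
    p=dict(cam(n)); p['image']=cv2.imread('pics/%s0.png'%n)[:,:,::-1].copy(); P[n]=p
for thr in (70,100,115,130): print(thr); fit(list(P.items()),[.504,-.019,1.12],thr)
g=cv2.cvtColor(P['top']['image'],cv2.COLOR_RGB2GRAY); print(g[182:206,262:286])
E
```

```text
70
['top', 'scene'] [ 0.5059 -0.0197  1.1456] 65.6 [0.658, 0.799]
['top'] [ 0.5037 -0.0197  1.2257] 70.2 [0.66]
['scene'] [ 0.5044 -0.0192  1.1453] 65.6 [0.805]
100
['top', 'scene'] [ 0.5043 -0.0195  1.0638] 61.0 [0.876, 0.915]
['top'] [ 0.5047 -0.0199  1.0962] 62.8 [0.88]
['scene'] [ 0.5044 -0.0195  1.0627] 60.9 [0.915]
115
['top', 'scene'] [ 0.5043 -0.0191  1.0702] 61.3 [0.946, 0.903]
['top'] [ 0.5046 -0.0194  1.0749] 61.6 [0.944]
['scene'] [ 0.5052 -0.0191  1.0485] 60.1 [0.911]
130
['top', 'scene'] [ 0.5045 -0.0193  1.0621] 60.9 [0.968, 0.679]
['top'] [ 0.5044 -0.0192  1.0689] 61.2 [0.969]
['scene'] [ 0.5064 -0.0184  0.992 ] 56.8 [0.701]
[[158 162 159 160 161 160 162 164 163 165 167 166 166 165 166 162 160 165
  161 166 166 164 164 163]
 [160 161 161 162 162 162 157 164 158 161 165 171 163 168 169 161 161 161
  165 166 165 163 167 168]
 [158 161 157 162 162 157 165 161 164 165 176 145 134 167 169 160 163 161
  163 163 166 161 162 168]
 [161 160 158 159 160 160 160 160 164 164 157 101  81 121 154 166 165 165
  162 162 165 166 164 165]
 [162 157 159 160 162 161 158 164 168 159 119  
[... 1273 characters left out ...]
59 168 154 141  92  50  61  76  75  75  64  65  49 100 152 165 163
  162 162 164 162 159 163]
 [162 163 165 162 168 147 119  76  57  59  76  71  70  64 135 168 168 160
  160 157 162 164 159 162]
 [161 163 167 160 161 169 164 147 121  78  51  65  64  97 155 170 160 162
  158 156 161 166 163 161]
 [160 165 164 160 159 162 162 168 164 144 122  67  67 136 165 166 163 160
  161 160 167 166 159 162]
 [163 163 166 160 159 160 165 163 169 167 165 142 146 165 163 162 162 161
  166 163 161 162 164 161]
 [161 167 162 162 161 162 161 165 164 166 162 171 174 174 165 167 160 160
  162 160 164 166 163 163]
 [160 163 165 159 160 161 162 164 164 162 162 165 170 167 161 165 162 161
  160 158 165 164 162 162]]
```

```bash
sed -i 's/^VB=.*/VB=np.array([.5044,-.0193,.020]); YAW=np.radians(61.3)/' bush.py; python3 - <<'E'
from bush import *
o,R=st()
for h in (0,.025): Rt,T=target(h=h); go(Rt,T,o,R)
E
```

```text
t 13.05 pos [ 0.4965 -0.0405  0.1844] tz [ 0.321  0.718 -0.618] ty [ 0.936 -0.339  0.091] q [ 1.36  0.67 -1.01  2.07 -0.51  0.78  0.54] w 0.0288
TCP [ 0.5008 -0.0254  0.0375] shift50 [ 0.087  0.301 -2.938] rot10 [ 0.968  0.138 -0.838]
TCP [ 0.5008 -0.0254  0.0625] shift50 [ 0.087  0.301 -2.438] rot10 [ 0.968  0.138 -0.838]
```

servo_tool([
  [[0.04,0.15,0],[0.48,0.07,-0.42],1],
  [[0.04,0.15,-0.2],[0.48,0.07,-0.42],1],
  [[0,0,-0.6],[0,0,0],1],
  [[0,0,-0.8],[0,0,0],1],
  [[0,0,-0.8],[0,0,0],1],
])

```text
time: 13.68
tool_pos: [0.5009, -0.0264, 0.0627]
tcp_rot: [3.14, -1.044, 1.069]
ft_force: [0.5, 0.0, -0.8]
width: 0.0286
gripper_force: 89.2
```

```bash
python3 - <<'E'
from bush import *
o,R=st()
for h in (0,.025): Rt,T=target(h=h); go(Rt,T,o,R)
print('bush axis err deg',np.degrees(np.arcsin((R@EAX)[2])),np.degrees(np.arctan2(*(-(R@EAX))[[1,0]])))
t=cam('top');s=cam('scene')
b=cv2.resize(s['image'][170:250,195:302],(400,300),interpolation=cv2.INTER_CUBIC);a=cv2.resize(t['image'][160:235,225:325],(400,300),interpolation=cv2.INTER_CUBIC)
cv2.imwrite('pics/c9.png',np.hstack([a,b])[:,:,::-1])
A,B=[o['tool_pos']+R@(MID+k*.04*EAX) for k in(1,-1)]; print(proj(t,[A,B]).round(1).tolist(),proj(s,[A,B]).round(1).tolist())
E
```

```text
t 13.68 pos [ 0.5009 -0.0264  0.0627] tz [ 0.417  0.757 -0.503] ty [ 0.876 -0.482  0.001] q [ 1.35  1.03 -0.92  2.13 -0.58  0.52  0.71] w 0.0286
TCP [ 0.5008 -0.0254  0.0375] shift50 [-0.002  0.02  -0.504] rot10 [ 0.01  -0.002  0.01 ]
TCP [ 0.5008 -0.0254  0.0625] shift50 [-0.002  0.02  -0.004] rot10 [ 0.01  -0.002  0.01 ]
bush axis err deg 0.09644856599436895 61.12044103783828
[[288.2, 199.5], [264.7, 186.4]] [[227.2, 189.5], [251.8, 197.8]]
```

View pics/c9.png

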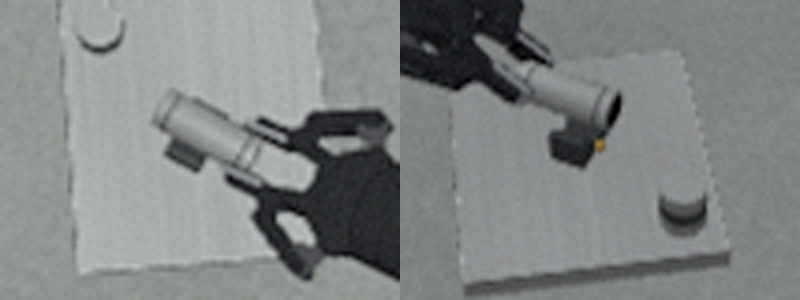

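The bush hovers level over the block and lines up with the groove: its far end is at (160,110) in the left crop, as predicted. Lowering.

servo_tool([
  [[0,0.02,-0.15],[0,0,0],1],
  [[0,0,-0.12],[0,0,0],1],
  [[0,0,-0.1],[0,0,0],1],
  [[0,0,-0.06],[0,0,0],1],
  [[0,0,-0.02],[0,0,0],1],
])

```text
time: 14.4
tool_pos: [0.5, -0.0244, 0.0413]
tcp_rot: [-3.136, -1.047, 1.064]
ft_force: [-0.3, 0.0, -1.1]
width: 0.0285
gripper_force: 89.2
```

servo_tool([
  [[0,0,-0.03],[0,0,0],1],
  [[0,0,-0.02],[0,0,0],1],
  [[0,0,0],[0,0,0],1],
])

```text
time: 14.78
tool_pos: [0.4999, -0.0242, 0.0388]
tcp_rot: [-3.136, -1.047, 1.064]
ft_force: [0.0, -0.1, -1.9]
width: 0.0284
gripper_force: 89.2
```

servo_tool([
  [[0.02,-0.02,-0.03],[0,0,0],1],
  [[0,0,-0.03],[0,0,0],1],
  [[0,0,0],[0,0,0],1],
])

```text
time: 15.15
tool_pos: [0.5001, -0.0239, 0.0373]
tcp_rot: [-3.134, -1.051, 1.064]
ft_force: [-5.6, -2.3, 6.4]
width: 0.0285
gripper_force: 90.3
```

servo_tool([
  [[0,0,-0.03],[0,0,0],1],
  [[0,0,0],[0,0,0],1],
])

```text
time: 15.4
tool_pos: [0.5001, -0.0239, 0.0366]
tcp_rot: [-3.134, -1.052, 1.065]
ft_force: [-9.9, -6.3, 13.8]
width: 0.029
gripper_force: 91.2
```

servo_tool([
  [[0,0,0],[0,0,0],1],
  [[0,0,0],[0,0,0],0.55],
  [[0,0,0],[0,0,0],0.4],
  [[0,0,0],[0,0,0],0.2],
  [[0,0,0],[0,0,0],0],
], force=20)

```text
time: 16.02
tool_pos: [0.501, -0.0253, 0.0342]
tcp_rot: [-3.136, -1.047, 1.064]
ft_force: [0.1, -0.5, 0.3]
width: 0.0838
gripper_force: 0.0
```

servo_tool([
  [[-0.2,-0.4,0.2],[0,0,0],0],
  [[-0.4,-0.8,0.4],[0,0,0],0],
  [[-0.3,-0.6,0.6],[0,0,0],0],
  [[-0.2,-0.4,0.6],[0,0,0],0],
  [[0,0,0.4],[-0.7,-0.2,0.2],0],
])

```text
time: 16.65
tool_pos: [0.4461, -0.139, 0.144]
tcp_rot: [2.993, -0.947, 1.223]
ft_force: [0.3, 0.1, 0.5]
width: 0.085
gripper_force: 0.0
```

```bash
python3 - <<'E'
from bush import *
o,R=st()
P={n:cam(n,'r_%s.png'%n) for n in('top','scene','wrist')}
for n,p in P.items():
    print(n,[(np.round(b['centre'],3).tolist(),round(b['score'],2),proj(p,b['centre'])[0].astype(int).tolist()) for b in manip.boxes_of(p,'bush_long')[:3]])
c=np.array([.5044,-.0193,.0526])+[-.48*.008,-.877*.008,0]
ax=np.array([.48,.877,0])
for n,p in P.items(): print(n,'expect',proj(p,[c,c+.04*ax,c-.04*ax,c+[0,0,.016]]).round(1).tolist())
# light cylinder vs plate: print small gray patch around in wrist
E
```

```text
t 16.65 pos [ 0.4461 -0.139   0.144 ] tz [ 0.413  0.704 -0.578] ty [ 0.889 -0.45   0.086] q [ 1.55  0.76 -0.91  2.07 -0.49  0.83  0.69] w 0.085
top [([0.322, -0.306, 0.071], 0.66, [371, 254]), ([0.501, -0.022, 0.07], 0.64, [274, 193])]
scene [([0.509, -0.025, 0.064], 0.74, [240, 199]), ([0.336, -0.32, 0.053], 0.48, [148, 167]), ([0.524, -0.03, 0.034], 0.48, [239, 209])]
wrist [([0.494, -0.034, 0.069], 0.94, [247, 176])]
top expect [[275.9, 194.1], [264.4, 187.7], [287.5, 200.4], [276.0, 193.4]]
scene expect [[240.0, 199.6], [252.3, 203.8], [228.1, 195.6], [239.8, 195.8]]
wrist expect [[248.0, 179.4], [249.6, 156.8], [246.1, 205.5], [248.9, 170.9]]
```

```bash
python3 - <<'E'
from bush import *
o,R=st()
P={n:cam(n) for n in('wrist','scene','top')}
ax=np.array([.48,.877,0]); c=np.array([.5044,-.0193,.0526])
for n,(p,e) in {'wrist':(P['wrist'],-1),'scene':(P['scene'],1)}.items():
    g=cv2.cvtColor(p['image'],cv2.COLOR_RGB2GRAY); E=c+e*ax*.04-.008*ax
    u,v=proj(p,[E])[0].astype(int); r=22
    k,l,s,ce=cv2.connectedComponentsWithStats((g[v-r:v+r+1,u-r:u+r+1]<45).astype(np.uint8))
    for i in range(1,k):
        if s[i][4]>15:
            q=ce[i]+[u-r,v-r]; # intersect with end plane for a range of offsets: at axis height
            X=unproj(p,q,.0526); d=X-c; print(n,s[i].tolist(),q.round(1),'along',round(float(d@ax),4),'lat',round(float(d@[-.877,.48,0]),4))
# yaw from wrist/top: bush edges
from vb import box
from scipy.optimize import minimize
t=P['top'];g=cv2.cvtColor(t['image'],cv2.COLOR_RGB2GRAY); print(g[180:208,258:294])
E
```

```text
t 16.95 pos [ 0.4456 -0.1352  0.1437] tz [ 0.409  0.709 -0.575] ty [ 0.891 -0.446  0.083] q [ 1.54  0.76 -0.91  2.08 -0.49  0.83  0.69] w 0.0854
wrist [5, 2, 4, 11, 37] [231.3 187.8] along -0.0261 lat 0.0206
wrist [36, 5, 4, 11, 28] [262.5 190.5] along -0.0265 lat -0.0172
wrist [11, 15, 22, 12, 207] [246.4 201.8] along -0.045 lat 0.0013
scene [6, 26, 11, 7, 53] [240.8 210.1] along 0.0129 lat -0.0359
[[166 163 164 ... 172 171 167]
 [165 161 162 ... 170 173 168]
 [167 165 161 ... 173 170 168]
 ...
 [168 168 167 ... 168 166 172]
 [164 168 170 ... 167 172 171]
 [166 165 167 ... 166 170 170]]
```

```bash
python3 - <<'E'
from bush import *
from kin import ik
o,R=st()
a=np.radians(46); ty=np.array([np.cos(a),np.sin(a),0]); tz=np.array([0,0,-1.]); Rt=np.c_[np.cross(ty,tz),ty,tz]
for sg in (1,-1):
    Rq=Rt@np.diag([sg,sg,1]); T=np.array([.46,.31,.33]); go(Rq,T,o,R); r=Ro.from_matrix(Rq@R.T).as_rotvec(); print(np.degrees(np.linalg.norm(r)))
    q=o['joint_pos']; p0=o['tool_pos']+[0,0,.17]
    for f in np.linspace(0,1,5):
        q,er=ik(Ro.from_rotvec(r*f).as_matrix()@R,p0+(T-p0)*f,q); print(round(er,3),q.round(2))
E
```

```text
t 17.1 pos [ 0.4458 -0.135   0.1437] tz [ 0.409  0.709 -0.574] ty [ 0.891 -0.446  0.083] q [ 1.54  0.76 -0.91  2.08 -0.49  0.83  0.69] w 0.0855
TCP [0.46 0.31 0.33] shift50 [0.284 8.901 3.727] rot10 [-5.807 -0.519  6.439]
86.85645815359135
0.0 [ 1.75  0.47 -1.05  1.99 -0.58  1.19  0.58]
0.0 [ 1.64  0.27 -1.19  2.02 -0.53  1.16  0.61]
0.0 [ 1.44  0.11 -1.32  1.98 -0.43  1.13  0.54]
0.0 [ 0.88  0.19 -1.26  1.86 -0.05  1.12  0.17]
0.0 [ 0.24  0.38 -1.12  1.67  0.35  1.32 -0.14]
TCP [0.46 0.31 0.33] shift50 [0.284 8.901 3.727] rot10 [ -0.567   6.342 -10.021]
118.72683162201486
0.0 [ 1.75  0.47 -1.05  1.99 -0.58  1.19  0.58]
0.0 [ 1.7  -0.14 -0.94  2.22 -0.97  1.2   0.27]
0.0 [ 0.91 -0.31 -0.66  2.2  -0.73  0.91 -0.84]
0.0 [ 1.13 -0.31 -1.29  1.97 -0.39  1.01 -1.91]
0.259 [ 1.26 -0.31 -1.57  1.87 -0.44  1.05 -2.51]
```

servo_tool([
  [[0,0.2,0.9],[-0.58,-0.05,0.64],0],
  [[0,0.4,0.9],[-0.58,-0.05,0.64],0],
  [[0,0.9,0.8],[-0.58,-0.05,0.64],0],
  [[0.1,1,0.6],[-0.58,-0.05,0.64],0],
  [[0.1,1,0.5],[-0.58,-0.05,0.64],0],
])

```text
time: 17.73
tool_pos: [0.4563, 0.041, 0.3303]
tcp_rot: [2.918, -0.448, 1.851]
ft_force: [1.3, -1.1, -0.1]
width: 0.0851
gripper_force: 0.0
```

servo_tool([
  [[0.1,1,0],[-0.58,-0.05,0.64],0],
  [[0,1,0],[-0.58,-0.05,0.64],0],
  [[0,1,0],[-0.58,-0.05,0.64],0],
  [[0,1,0],[-0.58,-0.05,0.64],0],
  [[0,1,0],[-0.58,-0.05,0.64],0],
])

```text
time: 18.35
tool_pos: [0.4613, 0.2758, 0.3288]
tcp_rot: [3.128, -0.022, 2.34]
ft_force: [1.0, -1.1, 0.4]
width: 0.0854
gripper_force: 0.0
```

```bash
python3 - <<'E'
from bush import *
o,R=st()
a=np.radians(46); ty=np.array([np.cos(a),np.sin(a),0]); tz=np.array([0,0,-1.]); Rt=np.c_[np.cross(ty,tz),ty,tz]
go(Rt,np.array([.46,.31,.33]),o,R)
p=cam('wrist','w10.png')
print([(np.round(b['centre'],3).tolist(),round(b['score'],2),proj(p,b['centre'])[0].astype(int).tolist()) for b in manip.boxes_of(p,'gauge')[:3]])
print([(np.round(b['centre'],3).tolist(),round(b['score'],2),proj(p,b['centre'])[0].astype(int).tolist()) for b in manip.boxes_of(p,'pad')[:3]])
E
```

```text
t 18.35 pos [0.4613 0.2758 0.3288] tz [-0.005  0.025 -1.   ] ty [0.719 0.695 0.013] q [ 0.31  0.38 -1.14  1.67  0.33  1.3  -0.12] w 0.0854
TCP [0.46 0.31 0.33] shift50 [-0.025  0.684  0.025] rot10 [-0.142 -0.034  0.193]
[([0.483, 0.284, 0.124], 0.96, [266, 175]), ([0.352, 0.294, 0.128], 0.69, [202, 103])]
[([0.508, 0.316, 0.006], 0.95, [284, 158])]
```

```bash
python3 - <<'E'
import cv2
w=cv2.imread('pics/w10.png')
cv2.imwrite('pics/c10.png',cv2.resize(w[70:270,160:427],(800,600),interpolation=cv2.INTER_CUBIC))
E
```

```text
(no output)
```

View pics/c10.png

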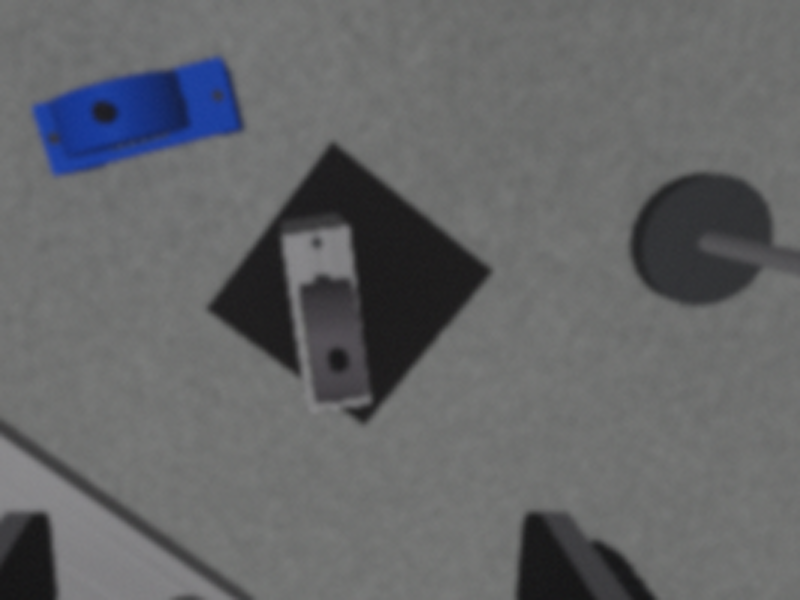

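The picture shows the grey gauge on the pad. Its bridge top has corners at about (282,234), (350,224), (371,403) and (315,412), and its cap is at (338,358). The blue decoy is at the upper left and the lamp base to the right.

```bash
python3 - <<'E'
from bush import *
o,R=st()
p=cam('wrist')
f=lambda uv,z:unproj(p,np.array(uv)/2.996+[160-.33,70-.33],z)
C=np.array([f(c,.080) for c in [(282,234),(350,224),(371,403),(315,412)]]); print(C.round(4),'centre',C.mean(0).round(4))
print('edges',[ (round(float(np.linalg.norm(C[(i+1)%4]-C[i])),4)) for i in range(4)])
for a,b in ((0,3),(1,2),(0,1),(3,2)): d=C[b]-C[a]; print(np.degrees(np.arctan2(d[1],d[0])).round(1))
print('cap',f((338,358),.161).round(4),'screw',f((317,243),.08).round(4))
# subpixel fit of bright+disc silhouette of bridge & indicator
E
```

```text
t 18.5 pos [0.4563 0.2828 0.329 ] tz [-0.009  0.031 -0.999] ty [0.708 0.706 0.016] q [ 0.31  0.38 -1.15  1.68  0.33  1.3  -0.12] w 0.0855
[[0.4401 0.304  0.08  ]
 [0.4618 0.3329 0.08  ]
 [0.5415 0.2725 0.08  ]
 [0.5229 0.2467 0.08  ]] centre [0.4915 0.289  0.08  ]
edges [0.0361, 0.1, 0.0317, 0.1007]
-34.7
-37.2
53.0
54.1
cap [0.4896 0.2881 0.161 ] screw [0.4565 0.3137 0.08  ]
```

```bash
python3 - <<'E'
from bush import *
o,R=st(); p=cam('wrist'); o,R=st()
g0=cv2.imread('pics/w10.png')[:,:,::-1]; g=p['image']
def loc(c,r=9):
    q=np.array(c)/2.996+[160-.33,70-.33]; u,v=q.round().astype(int)
    t=g0[v-r:v+r+1,u-r:u+r+1]; s=g[v-r-15:v+r+16,u-r-15:u+r+16]
    m=cv2.matchTemplate(np.ascontiguousarray(s),np.ascontiguousarray(t),cv2.TM_CCOEFF_NORMED); _,sc,_,(x,y)=cv2.minMaxLoc(m)
    return q+[x-15,y-15],round(sc,2)
L=[loc(c) for c in [(282,234),(350,224),(371,403),(315,412),(338,358),(317,243)]]
print([(l[0].round(1).tolist(),l[1]) for l in L])
C=np.array([unproj(p,l[0],.080) for l in L[:4]]); print(C.round(4),'centre',C.mean(0).round(4))
for a,b in ((0,3),(1,2),(0,1),(3,2)): d=C[b]-C[a]; print(np.degrees(np.arctan2(d[1],d[0])).round(1))
print('cap',unproj(p,L[4][0],.161).round(4),'screw',unproj(p,L[5][0],.08).round(4))
t=np.radians(54); ty=np.array([np.cos(t),np.sin(t),0]); tz=np.array([0,0,-1.]); Rt=np.c_[np.cross(ty,tz),ty,tz]
X=unproj(p,L[4][0],.161); go(Rt,np.array([X[0],X[1],.20]),o,R)
E
```

```text
t 18.55 pos [0.4585 0.2787 0.3286] tz [-0.008  0.029 -1.   ] ty [0.714 0.7   0.015] q [ 0.31  0.37 -1.15  1.68  0.33  1.3  -0.11] w 0.0853
t 18.6 pos [0.46   0.2758 0.3286] tz [-0.007  0.028 -1.   ] ty [0.718 0.696 0.015] q [ 0.32  0.37 -1.14  1.68  0.33  1.3  -0.11] w 0.0851
[([253.8, 150.8], 1.0), ([276.5, 148.4], 0.99), ([282.5, 207.2], 0.99), ([263.8, 210.2], 0.98), ([272.5, 193.2], 0.97), ([265.5, 153.8], 0.99)]
[[0.4457 0.2962 0.08  ]
 [0.4688 0.3239 0.08  ]
 [0.5461 0.2624 0.08  ]
 [0.5273 0.2368 0.08  ]] centre [0.497  0.2798 0.08  ]
-36.1
-38.5
50.1
53.7
cap [0.4957 0.2796 0.161 ] screw [0.4623 0.3058 0.08  ]
TCP [0.4957 0.2796 0.2   ] shift50 [ 0.714  0.075 -2.572] rot10 [-0.157 -0.054  0.987]
```

servo_tool([
  [[0.3,0.04,-0.4],[-0.16,-0.05,0.9],0],
  [[0.3,0.04,-0.7],[0,0,0],0],
  [[0.1,0,-0.7],[0,0,0],0],
  [[0,0,-0.4],[0,0,0],0],
  [[0,0,0],[0,0,0],0],
])

```text
time: 19.23
tool_pos: [0.4958, 0.2767, 0.2185]
tcp_rot: [-3.14, 0.0, 2.493]
ft_force: [-0.2, 0.5, 0.8]
width: 0.0858
gripper_force: 0.0
```

servo_tool([
  [[0,0,0],[0,0,0],0],
  [[0,0,0],[0,0,0],0],
])

```text
time: 19.48
tool_pos: [0.4963, 0.2794, 0.221]
tcp_rot: [3.139, 0.003, 2.495]
ft_force: [0.1, -0.3, 0.8]
width: 0.0852
gripper_force: 0.0
```

```bash
python3 - <<'E'
from bush import *
p=cam('wrist','w11.png'); o,R=st()
print(proj(p,[[.496,.280,.161]]))
g=cv2.cvtColor(p['image'],cv2.COLOR_RGB2GRAY)
u,v=proj(p,[[.496,.280,.161]])[0].astype(int); r=30
k,l,s,ce=cv2.connectedComponentsWithStats((g[v-r:v+r+1,u-r:u+r+1]<40).astype(np.uint8))
for i in range(1,k):
    if s[i][4]>40: q=ce[i]+[u-r,v-r]; print(s[i].tolist(),q.round(1),unproj(p,q,.161).round(4))
# bridge bright
m=(g>120).astype(np.uint8); k,l,s,ce=cv2.connectedComponentsWithStats(m)
for i in range(1,k):
    if s[i][4]>150: print('bright',s[i].tolist(),ce[i].round(0))
for c in ([.4457,.2962],[.4688,.3239],[.5461,.2624],[.5273,.2368]): print(proj(p,[[*c,.08]]).round(0))
print([(np.round(b['centre'],3).tolist(),round(b['score'],2),proj(p,b['centre'])[0].astype(int).tolist()) for b in manip.boxes_of(p,'gauge')[:3]])
E
```

```text
t 19.52 pos [0.4962 0.2794 0.2208] tz [ 0.004  0.001 -1.   ] ty [0.602 0.798 0.003] q [ 0.21  0.54 -1.06  1.74  0.52  1.16 -0.08] w 0.0851
[[253.69276387 195.93691884]]
[0, 0, 14, 26, 284] [230.3 175. ] [0.4676 0.2752 0.161 ]
[46, 0, 15, 49, 634] [275.8 186.5] [0.5009 0.3014 0.161 ]
[26, 26, 8, 10, 67] [252.6 195.8] [0.4953 0.2792 0.161 ]
bright [220, 30, 46, 43, 616] [242.  47.]
bright [116, 43, 274, 273, 19111] [244. 211.]
bright [316, 133, 24, 24, 211] [326. 144.]
bright [239, 135, 29, 27, 593] [253. 146.]
bright [129, 143, 20, 19, 177] [139. 152.]
bright [346, 142, 24, 27, 236] [357. 156.]
bright [26, 198, 130, 96, 5658] [ 91. 248.]
bright [370, 233, 30, 26, 177] [383. 245.]
bright [165, 296, 19, 22, 275] [174. 306.]
bright [482, 302, 30, 47, 717] [501. 322.]
bright [227, 306, 18, 15, 159] [236. 312.]
bright [384, 352, 50, 32, 1039] [408. 371.]
[[239. 133.]]
[[270. 134.]]
[[267. 214.]]
[[242. 214.]]
[([0.356, 0.295, 0.126], 0.94, [173, 56]), ([0.481, 0.286, 0.136], 0.78, [249, 173]), ([0.635, 0.462, 0.022], 0.21, [414, 165])]
```

servo_tool([
  [[-0.02,0,-0.5],[0,0,0],0],
  [[0,0,-0.5],[0,0,0],0],
  [[0,0,-0.5],[0,0,0],0],
  [[0,0,-0.5],[0,0,0],0],
  [[0,0,-0.3],[0,0,0],0],
])

```text
time: 20.2
tool_pos: [0.4946, 0.279, 0.1038]
tcp_rot: [3.141, 0.001, 2.496]
ft_force: [0.9, -0.5, -0.5]
width: 0.0857
gripper_force: 0.0
```

servo_tool([
  [[0,0,0],[0,0,0],0.4],
  [[0,0,0],[0,0,0],0.6],
  [[0,0,0],[0,0,0],0.8],
  [[0,0,0],[0,0,0],1],
  [[0,0,0],[0,0,0],1],
], force=50)

```text
time: 20.82
tool_pos: [0.4952, 0.2791, 0.1056]
tcp_rot: [3.14, 0.002, 2.495]
ft_force: [-1.6, -1.4, 5.7]
width: 0.0236
gripper_force: 49.8
```

servo_tool([
  [[0,0,0],[0,0,0],1],
  [[0,0,0.2],[0,0,0],1],
  [[0,0,0.6],[0,0,0],1],
  [[0,0,0.8],[0,0,0],1],
  [[0,0,0.8],[0,0,0],1],
], force=80)

```text
time: 21.45
tool_pos: [0.494, 0.2784, 0.225]
tcp_rot: [-3.141, 0.001, 2.496]
ft_force: [0.9, 0.9, -6.5]
width: 0.0233
gripper_force: 79.8
```

servo_tool([
  [[0,-0.3,0.3],[0,0,0.2],1],
  [[0.05,-0.6,0.1],[0,0,0.2],1],
  [[0.05,-0.8,0],[0,0,0.2],1],
  [[0.05,-0.8,0],[0,0,0.2],1],
  [[0,-0.8,0],[0,0,0],1],
])

```text
time: 22.08
tool_pos: [0.5015, 0.1123, 0.244]
tcp_rot: [-3.141, 0.0, 2.636]
ft_force: [1.1, -0.2, -7.1]
width: 0.0227
gripper_force: 79.8
```

servo_tool([
  [[0,-0.8,0],[0,0,0],1],
  [[0,-0.7,0],[0,0,0],1],
  [[0,-0.5,0],[0,0,0],1],
  [[0,-0.3,0],[0,0,0],1],
  [[0,0,0],[0,0,0],1],
])

```text
time: 22.7
tool_pos: [0.5019, -0.0018, 0.2442]
tcp_rot: [3.141, 0.001, 2.633]
ft_force: [1.2, 0.6, -6.8]
width: 0.0228
gripper_force: 79.8
```

```bash
python3 - <<'E'
from bush import *
o,R=st(); p=cam('wrist','w12.png'); s=cam('scene','s12.png'); t=cam('top')
t_=YAW; ty=np.array([np.cos(t_),np.sin(t_),0]); tz=np.array([0,0,-1.]); Rt=np.c_[np.cross(ty,tz),ty,tz]
go(Rt,np.array([.5044,-.0193,.1216]),o,R); print(o['ft_force'],o['gripper_force'])
for q in (p,s,t): print([(np.round(b['centre'],3).tolist(),round(b['score'],2)) for b in manip.boxes_of(q,'bush_long')[:3]],[(np.round(b['centre'],3).tolist(),round(b['score'],2)) for b in manip.boxes_of(q,'gauge')[:3]])
E
```

```text
t 22.7 pos [ 0.5019 -0.0018  0.2442] tz [ 0.001  0.    -1.   ] ty [0.487 0.874 0.001] q [ 0.91  0.44 -1.21  1.86  0.45  1.16  0.6 ] w 0.0228
TCP [ 0.5044 -0.0193  0.1216] shift50 [ 0.05  -0.35  -2.452] rot10 [-0.001  0.005  0.041]
[ 1.16339387  0.63461776 -6.79128381] 79.8056423664093
[([0.327, -0.303, 0.028], 0.75), ([0.484, -0.047, 0.069], 0.57)] [([0.484, 0.004, 0.275], 0.62)]
[([0.507, -0.026, 0.066], 0.81), ([0.336, -0.318, 0.055], 0.48)] [([0.524, -0.009, 0.219], 0.85), ([0.613, -0.478, 0.034], 0.34)]
[([0.328, -0.311, 0.076], 0.45)] [([0.47, 0.025, 0.219], 0.55), ([0.348, 0.277, 0.074], 0.55)]
```

servo_tool([
  [[0.05,-0.2,0],[0,0,0.04],1],
  [[0,-0.15,-0.3],[0,0,0],1],
  [[0,0,-0.4],[0,0,0],1],
  [[0,0,-0.2],[0,0,0],1],
  [[0,0,0],[0,0,0],1],
])

```text
time: 23.78
tool_pos: [0.5039, -0.0181, 0.1984]
tcp_rot: [3.141, -0.001, 2.643]
ft_force: [0.2, 1.5, -5.9]
width: 0.0229
gripper_force: 79.8
```

```bash
python3 - <<'E'
from bush import *
p=cam('wrist','w13.png'); s=cam('scene','s13.png'); o,R=st()
t_=YAW; ty=np.array([np.cos(t_),np.sin(t_),0]); tz=np.array([0,0,-1.]); Rt=np.c_[np.cross(ty,tz),ty,tz]
go(Rt,np.array([.5044,-.0193,.1216]),o,R)
# bush near-end disc in wrist view
c=np.array([.5044,-.0193,.0526]); ax=np.array([.48,.877,0])
print(proj(p,[c-.045*ax+k*np.array([-.877,.48,0])*.016 for k in(-1,0,1)]).round(1).tolist(), proj(s,[c+.035*ax]).round(1))
for q in (p,s): print([(np.round(b['centre'],3).tolist(),round(b['score'],2)) for b in manip.boxes_of(q,'bush_long')[:3]])
g=cv2.cvtColor(s['image'],cv2.COLOR_RGB2GRAY); u,v=proj(s,[c+.035*ax])[0].astype(int)
print(g[v-8:v+9,u-9:u+10])
E
```

```text
t 23.88 pos [ 0.505  -0.0179  0.1997] tz [ 0.002  0.001 -1.   ] ty [0.478 0.878 0.002] q [ 0.88  0.49 -1.16  1.9   0.51  1.08  0.59] w 0.0228
TCP [ 0.5044 -0.0193  0.1216] shift50 [-0.013 -0.029 -1.563] rot10 [-0.004  0.012 -0.014]
[[217.0, 188.2], [216.4, 175.7], [215.9, 162.8]] [[253.2 204.1]]
[([0.331, -0.304, 0.008], 0.81), ([0.484, -0.046, 0.069], 0.76)]
[([0.339, -0.317, 0.056], 0.7), ([0.519, -0.01, 0.058], 0.5)]
[[134 127 120 128 133 125 134 141 138 134 134 134 137 136 141 139 138 139
  137]
 [139 130 134 130 133 116 119 121 125 135 135 136 139 139 138 138 138 137
  140]
 [148 142 139 138 137 129 103 111 114 128 131 142 140 139 134 139 137 135
  138]
 [142 145 142 142 139 116 114 130 139 110  95 119 136 139 137 134 136 139
  137]
 [139 138 142 143 138 113 136 145 133  72  21 101 135 139 139 140 136 135
  139]
 [132 134 136 140 117 124 142 149  98  32   3  91 137 138 138 138 142 136
  136]
 [122 129 130 133  95 126 141 139  72   0   0 110 135 142 139 135 138 139
  137]
 [112 114 119 117  91 123 141 110  51   0  22 127 140 144 138 138 136 138
  136]
 [104 106 112  94 101 120 130  80  24   0  56 129 139 137 140 138 137 139
  137]
 [ 91  96 101  72 101 114 116  62   4   2  86 130 136 137 139 135 136 136
  133]
 [ 73  84  87  60  83 104 105  52   0  14 111 136 134 137 136 138 136 138
  136]
 [ 56  60  67  61  79  87  88  45   0  80 132 137 138 137 138 139 139 137
  138]
 [ 35  34  34  82  98  81  84  52  77 123 139 136 133 137 138 142 138 138
  136]
 [ 27  27  27  94 100 101 115 109 123 138 139 137 136 135 136 140 138 137
  136]
 [ 34  24  33 104 100 119 137 140 137 139 138 139 136 136 135 139 137 135
  136]
 [ 31  27  77 131 133 136 141 139 135 137 133 138 137 136 136 137 138 135
  135]
 [ 33  51 117 135 135 138 135 137 135 134 137 138 135 137 133 136 134 137
  140]]
```

The bush's far end is where it should be, so its middle is about 5 mm off the block's centre and its axis is aligned. Lowering the gauge.

servo_tool([
  [[-0.01,-0.02,-0.3],[0,0,0],1],
  [[0,0,-0.4],[0,0,0],1],
  [[0,0,-0.3],[0,0,0],1],
  [[0,0,-0.15],[0,0,0],1],
  [[0,0,0],[0,0,0],1],
])

```text
time: 24.6
tool_pos: [0.5039, -0.0192, 0.1414]
tcp_rot: [3.141, 0.0, 2.643]
ft_force: [-0.2, 0.0, -7.1]
width: 0.0232
gripper_force: 79.8
```

servo_tool([
  [[0,0,0],[0,0,0],1],
  [[0,0,-0.1],[0,0,0],1],
  [[0,0,-0.1],[0,0,0],1],
  [[0,0,0],[0,0,0],1],
])

```text
time: 25.1
tool_pos: [0.5039, -0.0196, 0.1316]
tcp_rot: [3.141, 0.001, 2.642]
ft_force: [-0.4, 0.5, -7.0]
width: 0.0232
gripper_force: 79.8
```

servo_tool([
  [[0,0,-0.06],[0,0,0],1],
  [[0,0,-0.05],[0,0,0],1],
  [[0,0,-0.04],[0,0,0],1],
  [[0,0,0],[0,0,0],1],
])

```text
time: 25.6
tool_pos: [0.5044, -0.0194, 0.1245]
tcp_rot: [3.14, 0.002, 2.642]
ft_force: [0.2, 0.1, -4.3]
width: 0.0228
gripper_force: 80.0
```

servo_tool([
  [[0,0,-0.02],[0,0,0],1],
  [[0,0,-0.02],[0,0,0],1],
  [[0,0,0],[0,0,0],1],
])

```text
time: 25.98
tool_pos: [0.5043, -0.0194, 0.1225]
tcp_rot: [3.141, 0.002, 2.642]
ft_force: [-0.5, 0.5, -4.6]
width: 0.0228
gripper_force: 80.0
```

The foot has met the bush, since the carried weight dropped by about 2 N. A little further for the legs.

servo_tool([
  [[0,0,-0.02],[0,0,0],1],
  [[0,0,-0.01],[0,0,0],1],
  [[0,0,0],[0,0,0],1],
])

```text
time: 26.35
tool_pos: [0.5046, -0.0194, 0.1217]
tcp_rot: [3.141, 0.002, 2.642]
ft_force: [-2.9, -0.0, 6.3]
width: 0.0229
gripper_force: 81.3
```

servo_tool([
  [[0,0,-0.01],[0,0,0],1],
  [[0,0,-0.01],[0,0,0],1],
  [[0,0,0],[0,0,0],1],
])

```text
time: 26.72
tool_pos: [0.5047, -0.0192, 0.1217]
tcp_rot: [3.141, 0.003, 2.643]
ft_force: [-5.6, -0.7, 14.6]
width: 0.0229
gripper_force: 82.5
```

The legs stand at TCP 0.1217, as predicted. Easing the load, then releasing.

servo_tool([
  [[0,0,0.02],[0,0,0],1],
  [[0,0,0],[0,0,0],0.7],
  [[0,0,0],[0,0,0],0.5],
  [[0,0,0],[0,0,0],0.2],
  [[0,0,0],[0,0,0],0],
], force=20)

```text
time: 27.35
tool_pos: [0.5043, -0.0194, 0.121]
tcp_rot: [3.14, 0.001, 2.642]
ft_force: [0.1, 0.3, -0.1]
width: 0.0767
gripper_force: 0.0
```

servo_tool([
  [[0,0,0],[0,0,0],0],
  [[0,0,0.3],[0,0,0],0],
  [[0,0,0.5],[0,0,0],0],
  [[0,0,0.7],[0,0,0],0],
  [[0,0,0.7],[0,0,0],0],
])

```text
time: 27.98
tool_pos: [0.5043, -0.0191, 0.2331]
tcp_rot: [3.14, 0.002, 2.643]
ft_force: [0.9, -0.6, -1.1]
width: 0.0853
gripper_force: 0.0
```

servo_tool([
  [[-0.2,-0.2,0.6],[0,0,0],0],
  [[-0.5,-0.5,0.4],[0,0,0],0],
  [[-0.2,-0.2,0],[0,0,0],0],
  [[0,0,0],[0,0,0],0],
  [[0,0,0],[0,0,0],0],
])

```text
time: 28.6
tool_pos: [0.4596, -0.0639, 0.2814]
tcp_rot: [3.14, 0.002, 2.643]
ft_force: [0.3, -0.2, -0.3]
width: 0.0855
gripper_force: 0.0
```

```bash
python3 - <<'E'
from bush import *
o,R=st(); P={n:cam(n,'f_%s.png'%n) for n in('wrist','scene','top')}
c=np.array([.5044,-.0193,.02]); 
for n,p in P.items():
    print(n,[(np.round(b['centre'],3).tolist(),round(b['score'],2)) for b in manip.boxes_of(p,'gauge')[:3]],[(np.round(b['centre'],3).tolist(),round(b['score'],2)) for b in manip.boxes_of(p,'bush_long')[:3]])
p=P['wrist']; g=cv2.cvtColor(p['image'],cv2.COLOR_RGB2GRAY)
for z in (.157,.1656): print('cap expect',proj(p,[c+[0,0,z]]))
u,v=proj(p,[c+[0,0,.1656]])[0].astype(int); r=25
k,l,s,ce=cv2.connectedComponentsWithStats((g[v-r:v+r+1,u-r:u+r+1]<40).astype(np.uint8))
for i in range(1,k):
    if s[i][4]>25: q=ce[i]+[u-r,v-r]; print(s[i].tolist(),q.round(1),unproj(p,q,.1856).round(4))
for q,n in (('bush_fat',0),('bush_flanged',0),('master',0),('lamp',0)): print(q,[(np.round(b['centre'],3).tolist(),round(b['score'],2)) for b in manip.boxes_of(P['scene'],q)[:1]])
E
```

```text
t 28.6 pos [ 0.4596 -0.0639  0.2814] tz [ 0.002  0.    -1.   ] ty [0.478 0.878 0.001] q [ 1.21  0.32 -1.33  1.89  0.34  1.19  0.83] w 0.0855
wrist [([0.491, -0.02, 0.131], 0.64), ([0.497, -0.313, 0.06], 0.29)] [([0.325, -0.309, 0.067], 0.88), ([0.485, -0.042, 0.068], 0.83)]
scene [([0.525, -0.025, 0.096], 0.96), ([0.361, 0.283, 0.072], 0.96), ([0.529, -0.022, 0.033], 0.47)] [([0.339, -0.318, 0.053], 0.55), ([0.601, 0.057, 0.061], 0.55), ([0.525, -0.023, 0.096], 0.54)]
top [([0.481, -0.008, 0.095], 0.75)] [([0.328, -0.314, 0.076], 0.73), ([0.512, -0.245, 0.032], 0.29)]
cap expect [[308.8305127 199.2240443]]
cap expect [[310.40396718 201.81452955]]
[21, 22, 8, 9, 48] [309.8 202.1] [ 0.5043 -0.02    0.1856]
bush_fat [([0.515, -0.316, 0.046], 0.56)]
bush_flanged [([0.524, -0.244, 0.022], 0.59)]
master [([0.597, 0.052, 0.06], 0.52)]
lamp [([0.642, 0.46, 0.049], 0.59)]
```

The cap sits within 1 px of the predicted position for a 0.0086 reading. The bush, gauge and bystanders are all in place, so I'm handing in.

```bash
python3 -c "
from station import manip
print(manip.sign_off())"
```

```text
the job is handed in; nothing more can be done
None
```

I handed the job in at about 29 s: the long bush lies in the V-block groove with its middle about 5 mm from the block's centre, and the gauge stands released astride it with its cap where a reading of about 8.6 mm should put it; the other bushes, master and lamp look undisturbed, but the sign-off returned no verdict.

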